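# Try a sprung belt tensioner and chock it back at the index pin

### The job

Get the belt tensioner on the base plate ready for belt fitting. First lay the loose grooved pulley that is in the way of its arm flat in the grey tray; then try the spring: push the arm round until its pointer stands on the last long mark of the scale, hold it there for about a second, and ease it back to rest without letting it snap. Finally stand the right one of the two aluminium setting blocks upright on the plate between the steel lug and the roller, pushing the arm back with it, so that the arm rests on the block with its pointer over the upright index pin, let go, and leave the other bench things where they are.

Things in the scene. Friction and masses are not known exactly. Their poses are not given: they have to be found in the camera images.
- fixture: Dark steel base plate 320 x 300 x 10 mm, fixed on the bench; origin: in its underside, 10 mm from the plate's centre in -y; x is the direction in which the roller is pushed, y runs towards the arm's pivot, z up. The plate's top is at z = 10 mm.
- pivot (a point): Vertical axis of the tensioner arm, at plate (x, y) = (0, 100) mm, on the plate's top. The hub there is 56 mm across and its top 65 mm above the bench; behind it (y +95 to +145 mm) a grey housing.
- tension_arm (a joint): Angle of the sprung arm in rad: 0 at rest against its stop, grows anticlockwise seen from above as the roller is pushed to plate +x, hard stop at 0.87. Spring 1.2 Nm/rad with preload 0.72 Nm at 0 (5 N at the roller at rest, about 11 N at 0.7 rad); let go, it springs back to 0, damped 0.3 Nm s/rad. Snapping back faster than 2.5 rad/s is too fast.
- roller (a point): Centre of the black roller on the arm's end, 140 mm from the pivot: upright cylinder 44 mm across, from 16 to 62 mm above the bench (capped by a steel disc to 66 mm). At rest it lies at plate (-52.4, -29.8) mm. It is pushed on its -x side. The arm's beam (22 mm wide, 31 to 49 mm above the bench) runs from it to the pivot.
- pointer_tip (a point): Tip region of the thin steel pointer that runs out from the roller over the scale; the point is 195 mm from the pivot, 32 mm above the bench. Pointer, roller centre and pivot lie in one line seen from above.
- last_mark (a point): Last long mark (40 degrees = 0.698 rad of arm angle) on the white arc scale, the point on it 195 mm from the pivot. The scale has long black marks at 0, 10, 20, 30 and 40 degrees and short ones half-way between; no figures.
- index (a point): Top of the domed steel index pin (round head 18 mm across, 17 mm high, top 30 mm above the bench) standing on the scale, under the pointer's path, 195 mm from the pivot, on either the 10 or the 20 degree mark. A flat steel rivet, only 8 mm across and 3 mm high, lies on the other one of these marks and means nothing.
- chock_spot (a point): Middle of the foot of the steel lug's flat face, on the plate's top, at plate (-86.8, -32) mm; axes as the plate's. The face looks to +x, is 50 mm wide (y) and its top is 16 mm above the plate's top; the lug is 14 mm thick and lies on the -x side of the face. With the arm at rest the gap from the face to the roller is 12 mm. A block of 36 mm standing in this gap holds the arm at 10 degrees (0.175 rad), one of 60 mm holds it at 20 degrees (0.35 rad).
- block_short_center (a point): Centre of the shorter aluminium setting block, 36 (own x) x 46 (own y) x 80 mm high, standing on the bench, 0.33 kg nominal; z up. Its 36 mm length goes between lug and roller.
- block_long_center (a point): Centre of the longer aluminium setting block, 60 (own x) x 46 (own y) x 80 mm high, standing on the bench, 0.50 kg nominal; z up. Its 60 mm length goes between lug and roller.
- pulley_center (a point): Centre of the loose steel idler pulley with a V groove round it, 60 mm across, 36 mm high, about 0.35 kg, lying flat on the plate in the arm's path; z is its axis.
- tray: Grey open tray, fixed, 200 x 200 x 35 mm, walls 4 mm; origin at the centre of its underside, floor 4 mm thick.
- flange_ring: Bystander: flat blue ring, 150 mm across, 4 mm thick, lying on the bench; origin at the centre of its underside.
- spray_can: Bystander: plain metal spray can, 64 mm across, 190 mm high; origin under its centre.
- beaker: Bystander: white plastic beaker, 110 mm across the rim and 110 mm high; origin under its centre.
- wrench: Bystander: steel wrench lying on the bench; origin under its middle.
- screwdriver: Bystander: screwdriver lying on the bench; origin under its middle.
- bush: Bystander: brass bush 32 mm across, 28 mm high; origin under its centre.
- bolt_jar: Bystander: closed clear jar 60 mm across, 75 mm high; origin under its centre.
There are look-alikes about, which are no part of the job. What is shaped like the part that bears pulley_center but purple is not meant. Leave any blue look-alike of the part that bears block_short_center alone.

How it is judged:
On the way, in this order (a step that is already met when the one before it is completed fails the run):
1. the pulley lies flat in the tray, let go (x of pulley_center in the frame of tray between -0.07 and 0.07 m and y of pulley_center in the frame of tray between -0.07 and 0.07 m and z of pulley_center in the frame of tray below 0.03 m and (angle between pulley_center's own z axis and vertical below 0.2 rad or angle between pulley_center's own z axis and vertical above 2.94 rad) and linear speed of pulley below 0.03 m/s and contact force between the fingers and pulley below 0.1 N), for 0.2 s.
2. the arm is pushed until its pointer stands within 7 mm of the last long mark, and held there for 0.6 s (horizontal distance between pointer_tip and last_mark below 0.007 m), for 0.6 s.
3. the arm is back at rest (under 0.04 rad) (value of joint tension_arm below 0.04 rad), for 0.2 s.
At the end, for the whole second after the job is handed in: One setting block stands upright on the plate (0.1 rad), its length flat to the lug (5 mm), centred on it within 25 mm; the arm rests still on it, pointer within 7 mm of the index pin seen from above; the pulley lies flat in the tray, within 70 mm of its centre in x and y (horizontal distance between pointer_tip and index below 0.007 m and ((x of block_short_center in the frame of chock_spot between 0.013 and 0.024 m and y of block_short_center in the frame of chock_spot between -0.025 and 0.025 m and z of block_short_center in the frame of chock_spot between 0.034 and 0.045 m and angle between block_short_center's own z axis and vertical below 0.1 rad) or (x of block_long_center in the frame of chock_spot between 0.025 and 0.036 m and y of block_long_center in the frame of chock_spot between -0.025 and 0.025 m and z of block_long_center in the frame of chock_spot between 0.034 and 0.045 m and angle between block_long_center's own z axis and vertical below 0.1 rad)) and x of pulley_center in the frame of tray between -0.07 and 0.07 m and y of pulley_center in the frame of tray between -0.07 and 0.07 m and z of pulley_center in the frame of tray below 0.03 m and (angle between pulley_center's own z axis and vertical below 0.2 rad or angle between pulley_center's own z axis and vertical above 2.94 rad) and velocity of joint tension_arm between -0.05 and 0.05 rad/s); the robot touches nothing.
It fails at once if the arm snaps back (faster than 2.5 rad/s) (velocity of joint tension_arm below -2.5 rad/s).
It fails at once if a bystander is moved by more than 30 mm (distance of any of flange_ring, spray_can, beaker, wrench, screwdriver, bush, bolt_jar from where it was at the start of the episode above 0.03 m).
It also fails if it takes over 72 s, if anything falls off the work surface, if the arm or the gripper's body presses on something with over 40 N, if the wrist force passes 120 N, or if a joint passes its speed limit or range.

### The arm

A 7-joint arm with a two-finger parallel gripper is mounted at the origin on the work surface. World frame = base frame: x ahead of the robot, y to its left, z up, the work surface at z = 0. Lengths are in m, angles in rad, forces in N, time in s.
With the tool pointing down it reaches from about 0.425 to 0.925 m from the base axis. Payload 6.8 kg.
Tool frame: the origin (TCP) lies on the centre line of the jaws, within the pads' length; the fingertips stand 22 mm ahead of it and the grasp point (between the pads) lies 3 mm ahead of it; z points along the fingers, y is the direction in which the jaws open and shut (so a half turn about z gives the same grasp; the last joint's range is limited). The gripper opens to 85 mm and grips with 20 to 120 N. Pads are 22 mm wide; open, the fingers measure 114 mm over their backs; the gripper's body (76 mm by 85 mm) begins 54 mm behind the grasp point. The pads swing forward as they close: fully open they stand 13 mm farther back than shut.
Start: joints at [-1.395, 0.477, 0.022, 1.555, -0.011, 1.109, -0.083], TCP at [0.189, 0.648, 0.226] pointing down, gripper open.
Joint ranges: [-2.96, 2.96], [-0.34, 2.1], [-1.41, 1.46], [0.24, 2.44], [-1.37, 4.51], [0.17, 1.92], [-2.96, 2.96]. Speed limits (rad/s): [2.39, 2.39, 3.14, 3.14, 3.14, 3.14, 3.14].

### API

Orientations are given as [roll, pitch, yaw] about the fixed x, y, z axes, in that order (R = Rz(yaw) Ry(pitch) Rx(roll)).
In Python, from bench import arm gives the robot as it stands.
- The arm moves only by the tool drive_tool, never from a script. Its arguments are lists of equal length, an entry for each row: "translation": the shift along the tool's x, y, z in cm, a list of three; "twist": the turn, a rotation vector about the tool's x, y, z in degrees, a list of three. A call has exactly 8 rows; each row shifts and turns the pose as measured when the row begins, along the tool's axes as they then stand; what a row does not reach is not made up. A row lasts 1/12 s, in which the tool goes at most 41.7 mm and 7.16 degrees, less where a joint would pass 70% of its speed; a pose out of reach is approached as far as the arm can. A call is refused whole if a number of a shift passes 4.17 or a number of a turn 7.16, either way. A call with a gripper value outside its range is refused whole. "hand" is the opening, from 0 (shut) to 1 (fully open), set as the call begins (left out, the last holds). The fingers move at their own pace and stop on an object; "squeeze" is the grip in N (left out, the last holds). Time passes only in rows, so rows that do not move let the fingers close, or fill a call up. It gives the time, the measured TCP pose, the force and the opening at its end, in the units of the state.
- arm.sense(): the state, without advancing time (a new reading comes with each control period).
- arm.grab_frame(name): name is "scene" or "top"; returns a dict with "color" (420x560x3 uint8, red, green, blue), "K" (3x3 intrinsics, pixels), "world_from_camera" (4x4, takes a point from camera to world coordinates). Camera axes: x right, y up, looking along -z (the intrinsics and any distortion apply to the point x, -y, -z); pixel columns grow to the right and rows downward; lengths in m; the calibration is good to about 2 mm. A picture is of the moment at which its call begins. There is no depth.
- arm.job_done(): hands the job in, once; it reports no verdict.
Trained networks look in a picture, given as the dict that the camera call returned (one of the last four; its "shot" number tells which), for a name from the list of things; names that differ only in an ending like _2 or _b are one class to them, and where a whole thing is asked for, a point or a joint stands for the part that bears it (a point fixed in the world has none). Each returns a list of dicts, best first, with "score" (0 to 1); they miss things now and then, are a little off and sometimes report something else, mostly with a low value. They report only what shows in the picture. A call takes as long as a camera call. They do not tell look-alikes from the thing itself.
- arm.spot_in(picture, thing): "box" ([left, top, right, bottom] in pixels, round what is visible of it).
The state is a dict: "time_s": time; "joint_positions": joint angles; "joint_vel": joint speeds; "joint_efforts": joint torques, N m; "position": TCP position; "eef_rot": TCP orientation; "ft_force": force on the tool from outside, world axes, zero at the start; "torque": the same for the moment, N m; "opening": finger opening in m.
Only numpy, scipy, OpenCV 4.12 (cv2) and the standard library are available. Lean on these libraries where they do the work, as an engineer would, in place of code of your own. Each camera call takes 0.05 s, during which the arm holds its last target.

## Working session

There is one attempt and no reset: what is moved stays moved. The work goes in short steps, Python scripts to look and compute and a tool call to move; the robot and the scene stay as the last step left them, time stands still between calls to the robot, and variables do not carry over. Pictures are saved under pics/ and viewed, and the job is handed in when it is done.

Besides the shell and the picture viewer there is one more tool, called after ">>>" as a command line: name --argument value ..., lists and objects as JSON in quotes. drive_tool: Moves the arm, as the interface text tells. Its arguments: {"type":"object","properties":{"translation":{"type":"array","items":{"type":"array","items":{"type":"number"}}},"twist":{"type":"array","items":{"type":"array","items":{"type":"number"}}},"hand":{"type":"number"},"squeeze":{"type":"number"}},"required":["translation","twist"]}

```bash
ls; mkdir -p pics
python3 - <<'E'
from bench import arm
import cv2,numpy as np
s=arm.sense();print(s['time_s'],s['position'],s['eef_rot'],s['opening'])
for n in("scene","top"):
    f=arm.grab_frame(n);cv2.imwrite(f'pics/{n}0.png',cv2.cvtColor(f['color'],cv2.COLOR_RGB2BGR))
    print(n,f.keys(),f['K'],f['world_from_camera'].round(4))
    for t in["fixture","tension_arm","roller","pointer_tip","index","block_short_center","block_long_center","pulley_center","tray","flange_ring","spray_can","beaker","wrench","screwdriver","bush","bolt_jar"]:
        try: print(t,[(np.round(d['box']).astype(int).tolist(),round(d['score'],2)) for d in arm.spot_in(f,t)])
        except Exception as e: print(t,e)
E
```

```text
pics
0.0 [0.18886283 0.64742685 0.22543046] [-3.13979836e+00  1.43829674e-04  2.85785361e+00] 0.08565606559971954
scene dict_keys(['color', 'K', 'world_from_camera', 'shot']) [[531.70382412   0.         279.57169173]
 [  0.         531.70382412 208.4595279 ]
 [  0.           0.           1.        ]] [[-0.8823 -0.2847  0.3748  1.2118]
 [ 0.4705 -0.513   0.7179  1.2864]
 [-0.0121  0.8098  0.5866  1.0912]
 [ 0.      0.      0.      1.    ]]
fixture [([220, 194, 345, 275], 0.57), ([265, 284, 318, 325], 0.16)]
tension_arm [([281, 203, 305, 240], 0.61), ([188, 134, 208, 186], 0.55), ([353, 310, 400, 344], 0.5)]
roller [([284, 199, 301, 242], 0.7), ([352, 310, 405, 346], 0.65)]
pointer_tip []
index []
block_short_center [([344, 236, 362, 266], 0.94), ([397, 244, 420, 272], 0.62), ([352, 308, 402, 343], 0.5)]
block_long_center [([328, 266, 352, 297], 0.73), ([188, 128, 213, 170], 0.5)]
pulley_center [([253, 218, 272, 238], 0.79), ([216, 252, 235, 280], 0.74)]
tray [([227, 148, 293, 182], 0.69)]
flange_ring [([262, 284, 317, 324], 0.89), ([280, 201, 302, 241], 0.74)]
spray_can [([186, 133, 2
[... 824 characters left out ...]
20, 294, 144, 313], 0.81), ([168, 247, 191, 265], 0.74)]
block_long_center [([125, 196, 158, 224], 0.76), ([222, 203, 293, 241], 0.6)]
pulley_center [([228, 116, 248, 140], 0.93), ([274, 120, 296, 142], 0.77), ([261, 182, 286, 203], 0.7)]
tray [([365, 217, 450, 302], 0.78), ([222, 206, 290, 242], 0.47)]
flange_ring [([130, 136, 188, 188], 0.58), ([229, 205, 292, 239], 0.23)]
spray_can [([398, 142, 447, 181], 0.6)]
beaker [([448, 169, 501, 215], 0.87), ([216, 156, 324, 278], 0.29)]
wrench [([80, 185, 100, 248], 0.9), ([124, 196, 158, 227], 0.44)]
screwdriver [([345, 283, 382, 302], 0.76)]
bush [([132, 261, 144, 274], 0.69), ([349, 285, 382, 303], 0.69)]
bolt_jar [([158, 284, 187, 308], 0.81)]
```

Run:
```python
import cv2
for n,(x0,y0,x1,y1) in (("scene",(170,110,430,360)),("top",(70,100,510,320))):
    a=cv2.imread(f'pics/{n}0.png')[y0:y1,x0:x1]
    k=min(800/(x1-x0),600/(y1-y0));cv2.imwrite(f'pics/{n}0z.png',cv2.resize(a,None,fx=k,fy=k,interpolation=cv2.INTER_CUBIC)[:600,:800]);print(k)
a=cv2.imread('pics/top0.png')[150:285,200:335];cv2.imwrite('pics/top0f.png',cv2.resize(a,(594,594),interpolation=cv2.INTER_CUBIC))
```

```text
2.4
1.8181818181818181
```

View pics/top0z.png

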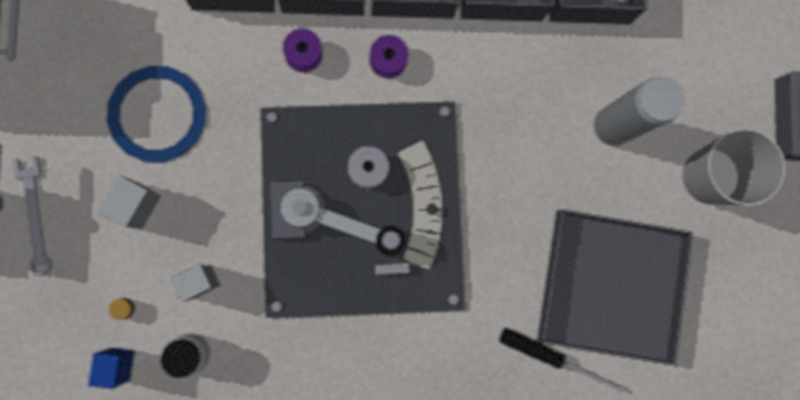

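View pics/scene0z.png

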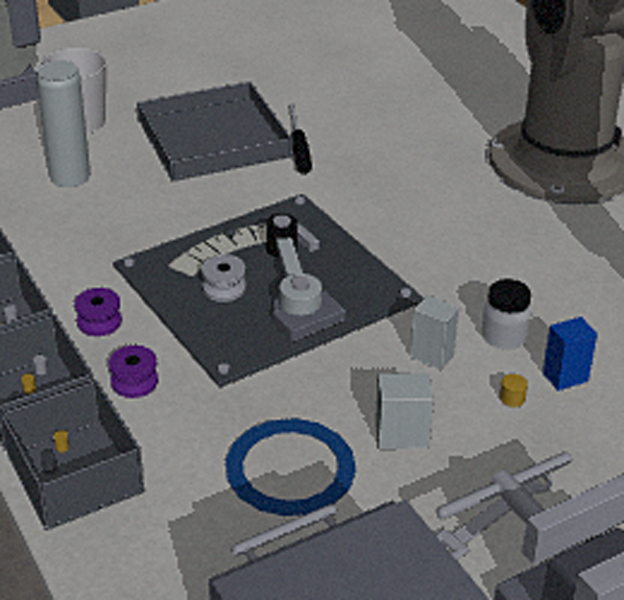

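View pics/top0f.png

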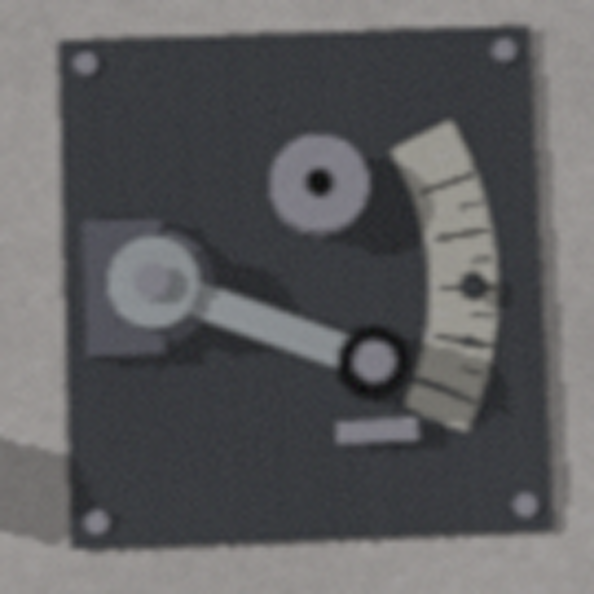

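Candidates in the top image: pulley silver at (272,191), purple look-alikes at (237,127) and (284,131). For blocks: larger aluminium at (141,211), small aluminium (178,255), blue look-alike (131,303). The silver pulley and the aluminium blocks are the ones meant. The dark domed pin sits on the 3rd long mark (20°, px ~(307,215)) and the small rivet on the 10° mark, which calls for the long block. I'll check this in crops and measure.

```bash
cat > h.py <<'E'
import numpy as np,cv2
CAM={'scene':(np.array([[531.70382412,0,279.57169173],[0,531.70382412,208.4595279],[0,0,1]]),None),}
from scipy.spatial.transform import Rotation as Ro
def unproj(f,u,v,z):
    K=f['K'];T=f['world_from_camera'];d=np.linalg.inv(K)@[u,v,1.];d=T[:3,:3]@[d[0],-d[1],-d[2]];o=T[:3,3]
    return o+d*(z-o[2])/d[2]
def proj(f,P):
    K=f['K'];T=f['world_from_camera'];P=np.atleast_2d(P);c=(P-T[:3,3])@T[:3,:3];q=np.c_[c[:,0],-c[:,1],-c[:,2]]@K.T
    return q[:,:2]/q[:,2:]
def crop(f,x0,y0,x1,y1,name,k=None):
    a=cv2.cvtColor(f['color'],cv2.COLOR_RGB2BGR)[y0:y1,x0:x1];k=k or min(800/(x1-x0),600/(y1-y0))
    cv2.imwrite('pics/'+name,cv2.resize(a,None,fx=k,fy=k,interpolation=cv2.INTER_CUBIC));
E
python3 - <<'E'
from bench import arm
from h import *
import pickle
d={n:arm.grab_frame(n) for n in('top','scene')}
pickle.dump(d,open('f0.pkl','wb'))
crop(d['top'],110,180,210,320,'blk.png',5)   # blk crop
crop(d['scene'],320,225,425,300,'blks.png',7)
crop(d['scene'],220,190,320,240,'scl.png',8)
E
```

```text
(no output)
```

View pics/blk.png

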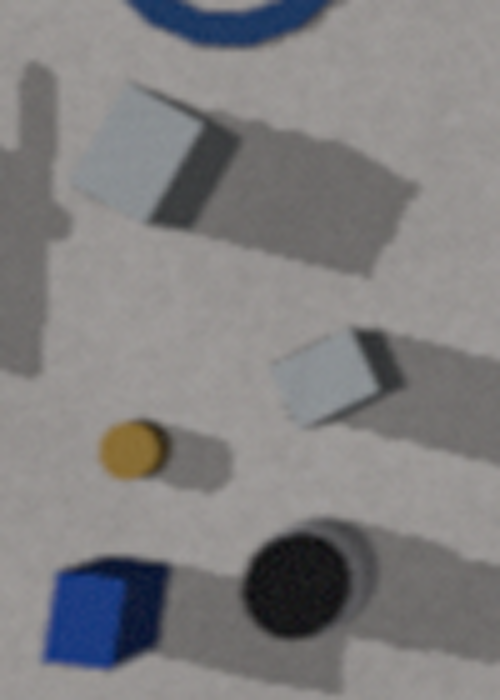

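View pics/blks.png

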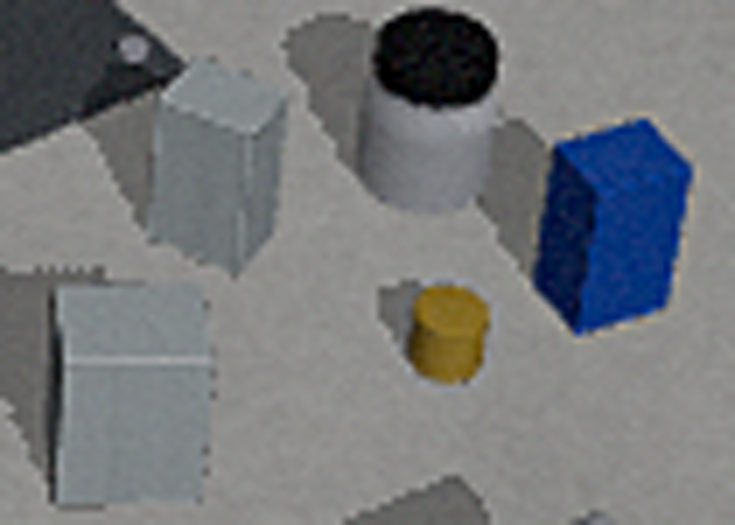

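View pics/scl.png

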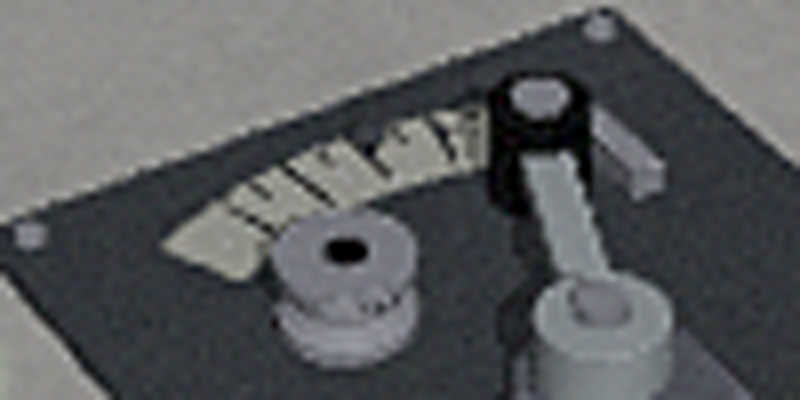

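Run:
```python
from h import *
import pickle
from scipy.optimize import least_squares
d=pickle.load(open('f0.pkl','rb'));f=d['top']
def P(pts,s,o,z): return np.array([unproj(f,u/s+o[0],v/s+o[1],z) for u,v in pts])
C=P([(60,42),(528,28),(552,530),(72,548)],4.4,(200,150),.01)
loc=np.array([(160,160),(160,-140),(-160,-140),(-160,160)])/1e3
def rigid(L,W):
    r=least_squares(lambda p:(np.c_[np.cos(p[2])*L[:,0]-np.sin(p[2])*L[:,1]+p[0],np.sin(p[2])*L[:,0]+np.cos(p[2])*L[:,1]+p[1]]-W[:,:2]).ravel(),[.5,0,0])
    return r.x,np.abs(r.fun).max()
p,e=rigid(loc,C);print('fix',p,e)
def pw(x,y,z):
    c,s=np.cos(p[2]),np.sin(p[2]);return np.array([p[0]+c*x-s*y,p[1]+s*x+c*y,z])
for n,q in dict(pivot=(0,.1,.065),roller=(-.0524,-.0298,.066),lug=(-.0868,-.032,.026)).items():
    w=pw(*q);print(n,w.round(4),'topcrop',((proj(f,w)[0]-[200,150])*4.4).round(),'scene',proj(d['scene'],w)[0].round(1))
for k in (10,20,40):
    a=0.3837-np.radians(k);w=pw(-.195*np.sin(a),.1-.195*np.cos(a),.014);print(k,w.round(4),((proj(f,w)[0]-[200,150])*4.4).round(),'scl',((proj(d['scene'],w)[0]-[220,190])*8).round())
B=P([(130,85),(207,125),(148,222),(70,182)],5,(110,180),.08)
print('block',B.mean(0),[np.linalg.norm(B[i]-B[(i+1)%4]).round(4) for i in range(4)],'long dir deg',np.degrees(np.arctan2(*( (B[1]-B[2]+B[0]-B[3])[[1,0]]))))
print('pulley',P([(320,184)],4.4,(200,150),.046))
T=P([(557,210),(691,234),(674,362),(540,341)],1.81818,(70,100),.035)
print('tray',T.mean(0),T.round(3).tolist())
print('blockscene',((proj(d['scene'],B)-[320,225])*7).round(), 'pulleyscene', ((proj(d['scene'],P([(320,184)],4.4,(200,150),.046))-[220,190])*8).round())
# other things
for n,(u,v,z) in dict(short=(327/5+110,377/5+180,.08),jar=(172,296,.075),ring=(159,162,.004),can=(660/1.818+70,100/1.818+100,.19),beaker=(747/1.818+70,168/1.818+100,.11)).items(): print(n,unproj(f,u,v,z).round(3))
```

```text
fix [0.56445804 0.0373249  0.06155608] 0.0018089934673537478
pivot [0.5583 0.1371 0.065 ] topcrop [153. 281.] scene [294.9 226.1]
roller [0.514  0.0044 0.066 ] topcrop [375. 362.] scene [287.  200.7]
lug [0.4798 0.     0.026 ] topcrop [377. 420.] scene [295.2 206.8]
10 [ 0.5296 -0.0557  0.014 ] [468. 342.] scl [438. 124.]
20 [ 0.5636 -0.0578  0.014 ] [472. 288.] scl [367. 143.]
40 [ 0.6299 -0.0442  0.014 ] [452. 182.] scl [242. 204.]
block [0.55874746 0.38438041 0.08      ] [np.float64(0.0449), np.float64(0.0575), np.float64(0.0451), np.float64(0.0578)] long dir deg -28.382407775250684
pulley [[0.62206929 0.03921735 0.046     ]]
tray [ 0.45591887 -0.33121257  0.035     ] [[0.567, -0.244, 0.035], [0.536, -0.445, 0.035], [0.347, -0.417, 0.035], [0.373, -0.219, 0.035]]
blockscene [[ 62. 350.]
 [ 49. 273.]
 [192. 272.]
 [209. 349.]] pulleyscene [[344. 243.]]
short [0.447 0.283 0.08 ]
jar [0.345 0.288 0.075]
ring [0.703 0.358 0.004]
can [ 0.701 -0.337  0.19 ]
beaker [ 0.627 -0.492  0.11 ]
```

```bash
cat >> h.py <<'E'
def plan(s,tgt,yaw=None,cap=.039,n=None,json=True):
    """rows in tool axes (cm, deg) from state s to tgt position / yaw(deg), tool down"""
    p=np.array(s['position']);R0=Ro.from_euler('xyz',s['eef_rot']);t=np.array(tgt,float)
    R1=Ro.from_euler('xyz',[np.pi,0,np.radians(yaw)]) if yaw is not None else R0
    w=(R0.inv()*R1).as_rotvec(degrees=True)
    n=n or int(np.ceil(max(np.linalg.norm(t-p)/cap,np.linalg.norm(w)/7.0)))
    tr=[];tw=[];R=R0
    for i in range(n):
        tr.append((R.inv().apply((t-p)/n)*100).round(2).tolist());tw.append((w/n).round(1).tolist());R=R*Ro.from_rotvec(w/n,degrees=True)
    print('t',round(s['time_s'],2),'pos',p.round(4),'rpy',np.degrees(s['eef_rot']).round(1),'F',np.round(s['ft_force'],1),'op',round(s['opening'],4),'n',n)
    for i in range(0,n,8): print(tr[i:i+8],tw[i:i+8])
E
python3 - <<'E'
from bench import arm
from h import *
plan(arm.sense(),[.622,.039,.16],120,n=24)
E
```

```text
t 1.8 pos [0.189  0.648  0.2264] rpy [-180.    -0.   163.7] F [ 0.8  0.3 -0.2] op 0.0853 n 24
[[-2.44, -1.93, 0.28], [-2.5, -1.85, 0.28], [-2.56, -1.77, 0.28], [-2.62, -1.69, 0.28], [-2.67, -1.61, 0.28], [-2.72, -1.52, 0.28], [-2.76, -1.43, 0.28], [-2.81, -1.34, 0.28]] [[-0.0, 0.0, 1.8], [-0.0, 0.0, 1.8], [-0.0, 0.0, 1.8], [-0.0, 0.0, 1.8], [-0.0, 0.0, 1.8], [-0.0, 0.0, 1.8], [-0.0, 0.0, 1.8], [-0.0, 0.0, 1.8]]
[[-2.85, -1.25, 0.28], [-2.89, -1.16, 0.28], [-2.92, -1.07, 0.28], [-2.96, -0.98, 0.28], [-2.99, -0.88, 0.28], [-3.01, -0.79, 0.28], [-3.04, -0.69, 0.28], [-3.06, -0.59, 0.28]] [[-0.0, 0.0, 1.8], [-0.0, 0.0, 1.8], [-0.0, 0.0, 1.8], [-0.0, 0.0, 1.8], [-0.0, 0.0, 1.8], [-0.0, 0.0, 1.8], [-0.0, 0.0, 1.8], [-0.0, 0.0, 1.8]]
[[-3.07, -0.5, 0.28], [-3.09, -0.4, 0.28], [-3.1, -0.3, 0.28], [-3.11, -0.2, 0.28], [-3.11, -0.1, 0.28], [-3.11, -0.0, 0.28], [-3.11, 0.1, 0.28], [-3.11, 0.2, 0.28]] [[-0.0, 0.0, 1.8], [-0.0, 0.0, 1.8], [-0.0, 0.0, 1.8], [-0.0, 0.0, 1.8], [-0.0, 0.0, 1.8], [-0.0, 0.0, 1.8], [-0.0, 0.0, 1.8], [-0.0, 0.0, 1.8]]
```

>>> drive_tool --translation '[[-2.4,-1.9,0.3],[-2.5,-1.9,0.3],[-2.6,-1.8,0.3],[-2.6,-1.7,0.3],[-2.7,-1.6,0.3],[-2.7,-1.5,0.3],[-2.8,-1.4,0.3],[-2.8,-1.3,0.3]]' --twist '[[0,0,1.8],[0,0,1.8],[0,0,1.8],[0,0,1.8],[0,0,1.8],[0,0,1.8],[0,0,1.8],[0,0,1.8]]' --hand 1

```text
time_s: 2.47
position: [0.3315, 0.4455, 0.2008]
eef_rot: [3.137, -0.007, 2.611]
ft_force: [1.4, 0.3, -0.7]
opening: 0.0854
```

Run:
```python
from bench import arm
from h import *
plan(arm.sense(),[.622,.039,.15],120)
```

```text
t 2.47 pos [0.3315 0.4455 0.2008] rpy [179.7  -0.4 149.6] F [ 1.4  0.3 -0.7] op 0.0854 n 13
[[-3.51, -1.57, 0.36], [-3.57, -1.43, 0.36], [-3.63, -1.28, 0.36], [-3.67, -1.14, 0.37], [-3.72, -0.99, 0.37], [-3.75, -0.84, 0.37], [-3.78, -0.69, 0.37], [-3.81, -0.54, 0.38]] [[0.0, -0.0, 2.3], [0.0, -0.0, 2.3], [0.0, -0.0, 2.3], [0.0, -0.0, 2.3], [0.0, -0.0, 2.3], [0.0, -0.0, 2.3], [0.0, -0.0, 2.3], [0.0, -0.0, 2.3]]
[[-3.82, -0.39, 0.38], [-3.84, -0.24, 0.38], [-3.84, -0.09, 0.38], [-3.84, 0.07, 0.39], [-3.84, 0.22, 0.39]] [[0.0, -0.0, 2.3], [0.0, -0.0, 2.3], [0.0, -0.0, 2.3], [0.0, -0.0, 2.3], [0.0, -0.0, 2.3]]
```

>>> drive_tool --translation '[[-3.5,-1.6,0.3],[-3.6,-1.4,0.3],[-3.6,-1.3,0.3],[-3.7,-1.1,0.3],[-3.7,-1.0,0.3],[-3.8,-0.8,0.3],[-3.8,-0.7,0.3],[-3.8,-0.5,0.3]]' --twist '[[0,0,2.3],[0,0,2.3],[0,0,2.3],[0,0,2.3],[0,0,2.3],[0,0,2.3],[0,0,2.3],[0,0,2.3]]'

```text
time_s: 3.13
position: [0.5161, 0.1846, 0.1754]
eef_rot: [3.132, -0.01, 2.279]
ft_force: [-0.2, 1.2, 0.2]
opening: 0.0849
```

Run:
```python
from bench import arm
from h import *
plan(arm.sense(),[.622,.039,.09],120,n=7)
```

```text
t 3.13 pos [0.5161 0.1846 0.1754] rpy [179.5  -0.6 130.6] F [-0.2  1.2  0.2] op 0.0849 n 7
[[-2.58, -0.22, 1.19], [-2.58, -0.15, 1.2], [-2.58, -0.08, 1.2], [-2.58, -0.01, 1.21], [-2.58, 0.06, 1.21], [-2.57, 0.13, 1.21], [-2.57, 0.2, 1.22]] [[0.1, -0.1, 1.5], [0.1, -0.1, 1.5], [0.1, -0.1, 1.5], [0.1, -0.1, 1.5], [0.1, -0.1, 1.5], [0.1, -0.1, 1.5], [0.1, -0.1, 1.5]]
```

>>> drive_tool --translation '[[-2.6,-0.2,0.8],[-2.6,-0.2,0.8],[-2.6,-0.1,0.9],[-2.6,0,1.0],[-2.6,0.1,1.2],[-2.6,0.1,1.4],[-2.6,0.2,1.4],[0,0,0.4]]' --twist '[[0.1,-0.1,1.5],[0.1,-0.1,1.5],[0.1,-0.1,1.5],[0.1,-0.1,1.5],[0.1,-0.1,1.5],[0.1,-0.1,1.5],[0.1,-0.1,1.5],[0,0,0]]'

```text
time_s: 3.8
position: [0.6329, 0.0182, 0.0958]
eef_rot: [3.137, 0.009, 2.073]
ft_force: [-0.8, -0.6, 0.1]
opening: 0.0852
```

Run:
```python
from bench import arm
from h import *
plan(arm.sense(),[.622,.039,.034],120,n=6)
```

```text
t 3.8 pos [0.6329 0.0182 0.0958] rpy [179.8   0.5 118.8] F [-0.8 -0.6  0.1] op 0.0852 n 6
[[0.4, 0.0, 1.03], [0.4, 0.01, 1.03], [0.4, 0.01, 1.03], [0.4, 0.01, 1.03], [0.39, 0.01, 1.03], [0.39, 0.01, 1.03]] [[0.0, 0.1, -0.2], [0.0, 0.1, -0.2], [0.0, 0.1, -0.2], [0.0, 0.1, -0.2], [0.0, 0.1, -0.2], [0.0, 0.1, -0.2]]
```

>>> drive_tool --translation '[[1.1,0,0],[0.9,0,0.4],[0.3,0,0.8],[0,0,1.0],[0,0,1.0],[0,0,1.0],[0,0,0.8],[0,0,0]]' --twist '[[0,0.5,-1],[0,0,0],[0,0,0],[0,0,0],[0,0,0],[0,0,0],[0,0,0],[0,0,0]]'

```text
time_s: 4.47
position: [0.6186, 0.046, 0.0406]
eef_rot: [3.137, -0.004, 2.099]
ft_force: [0.2, -0.5, 0.2]
opening: 0.0853
```

Run:
```python
from bench import arm
from h import *
f=arm.grab_frame('scene');crop(f,220,170,320,250,'g1.png',8)
f=arm.grab_frame('top');crop(f,210,130,330,260,'g1t.png',4.6)
plan(arm.sense(),[.622,.039,.036],120,n=3)
```

```text
t 4.57 pos [0.6195 0.0457 0.042 ] rpy [179.7  -0.2 120.2] F [-0.2 -0.5  0.3] op 0.0853 n 3
[[-0.23, -0.04, 0.2], [-0.23, -0.04, 0.2], [-0.23, -0.04, 0.2]] [[0.1, -0.1, 0.1], [0.1, -0.1, 0.1], [0.1, -0.1, 0.1]]
```

View pics/g1.png

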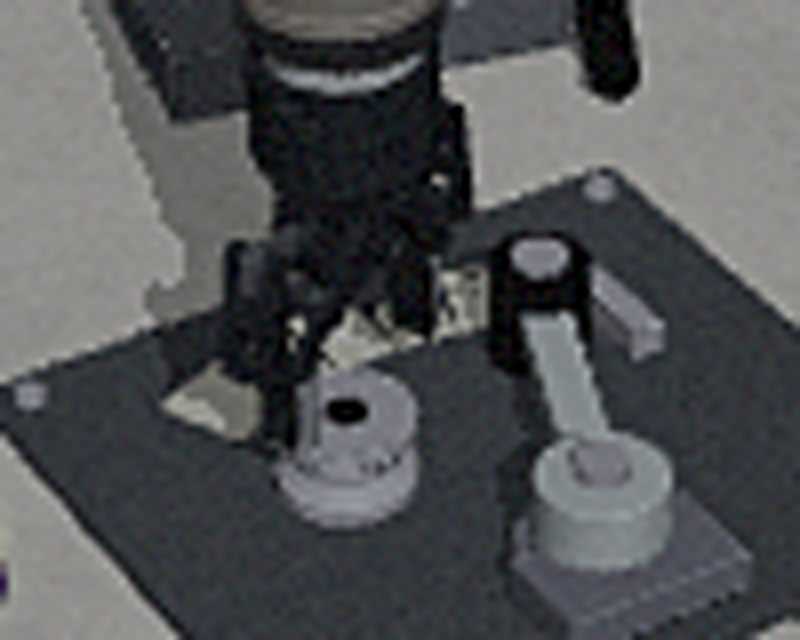

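View pics/g1t.png

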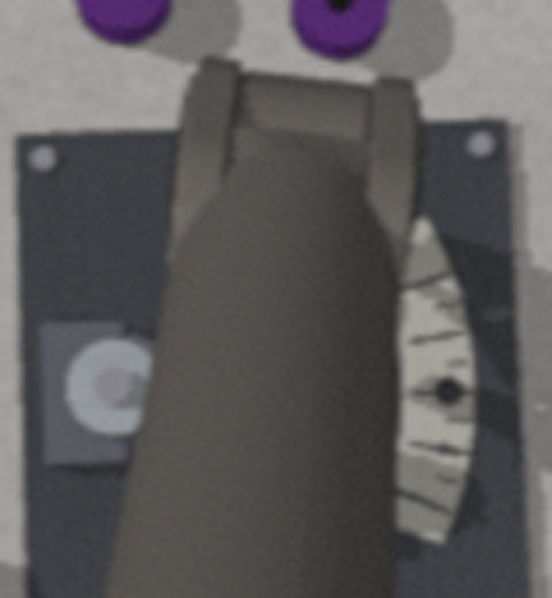

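>>> drive_tool --translation '[[-0.4,-0.1,0.1],[-0.2,0,0.2],[0,0,0.2],[0,0,0],[0,0,0],[0,0,0],[0,0,0],[0,0,0]]' --twist '[[0,0,0],[0,0,0],[0,0,0],[0,0,0],[0,0,0],[0,0,0],[0,0,0],[0,0,0]]' --hand 0 --squeeze 50

```text
time_s: 5.23
position: [0.6236, 0.0344, 0.0427]
eef_rot: [3.134, -0.001, 2.093]
ft_force: [-0.3, 0.7, 0.6]
opening: -0.0
```

>>> drive_tool --translation '[[0,0,0],[0,0,0],[0,0,-0.5],[0,0,-1],[0,0,-1.5],[0,0,-2],[0,0,-2],[0,0,-2]]' --twist '[[0,0,0],[0,0,0],[0,0,0],[0,0,0],[0,0,0],[0,0,0],[0,0,0],[0,0,0]]'

```text
time_s: 5.9
position: [0.6199, 0.0346, 0.1334]
eef_rot: [-3.141, -0.004, 2.094]
ft_force: [1.2, -0.4, 0.2]
opening: 0.0002
```

Run:
```python
from bench import arm
from h import *
f=arm.grab_frame('scene');crop(f,200,130,320,240,'g2.png',5.4)
plan(arm.sense(),[.456,-.331,.15],120)
```

```text
t 5.95 pos [0.6227 0.0346 0.1379] rpy [ 1.797e+02 -1.000e-01  1.200e+02] F [ 2.6 -0.2  2.3] op 0.0001 n 11
[[-2.12, -2.97, -0.13], [-2.12, -2.97, -0.13], [-2.12, -2.97, -0.13], [-2.12, -2.97, -0.12], [-2.12, -2.97, -0.12], [-2.12, -2.97, -0.12], [-2.12, -2.97, -0.12], [-2.12, -2.97, -0.12]] [[0.0, -0.0, -0.0], [0.0, -0.0, -0.0], [0.0, -0.0, -0.0], [0.0, -0.0, -0.0], [0.0, -0.0, -0.0], [0.0, -0.0, -0.0], [0.0, -0.0, -0.0], [0.0, -0.0, -0.0]]
[[-2.12, -2.97, -0.12], [-2.12, -2.97, -0.11], [-2.12, -2.97, -0.11]] [[0.0, -0.0, -0.0], [0.0, -0.0, -0.0], [0.0, -0.0, -0.0]]
```

View pics/g2.png

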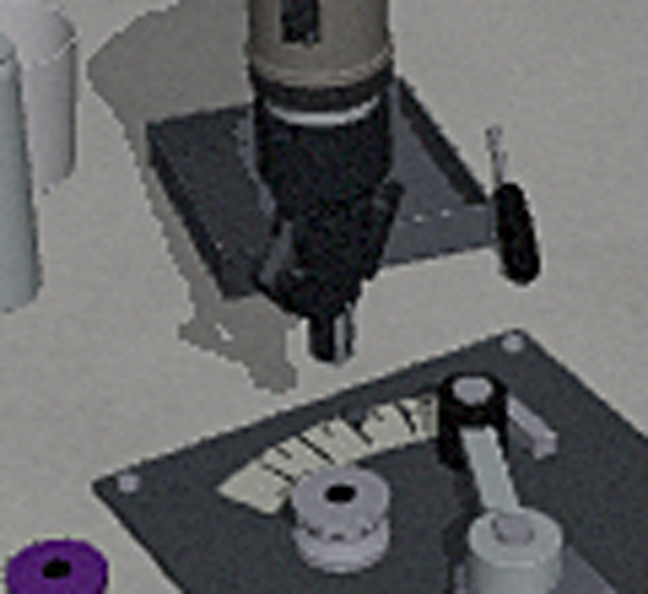

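Run:
```python
from bench import arm
from h import *
s=arm.sense()
f=arm.grab_frame('scene')
p=np.array(s['position'])
for dz in(0,-.022,.03): print(dz,(proj(f,p+[0,0,dz])-[200,130])*5.4)
print(f['world_from_camera'][:3,3])
f=arm.grab_frame('top');crop(f,200,100,340,240,'g2t.png',4.2);print((proj(f,p)-[200,100])*4.2, (proj(f,p+[0,0,.15])-[200,100])*4.2)
```

```text
0 [[331.11939032 358.73348146]]
-0.022 [[332.32268338 389.46803105]]
0.03 [[329.44840363 316.05308638]]
[1.21180483 1.28636176 1.09119418]
[[315.74937889 363.26113751]] [[322.22319636 317.90747233]]
```

View pics/g2t.png

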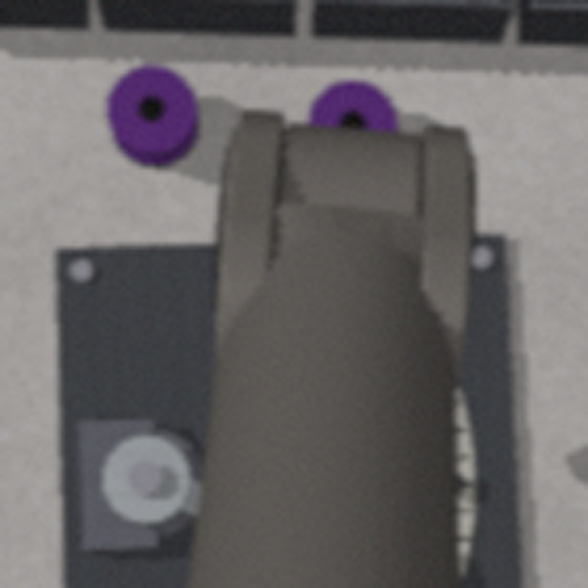

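Run:
```python
from bench import arm
from h import *
import pickle
f=pickle.load(open('f0.pkl','rb'))['scene']
c=np.array([.6195,.0457,0]);u=np.array([np.cos(np.radians(30.2)),np.sin(np.radians(30.2)),0])
for z in(.02,.033,.042,.05,.06):
  print(z,[((proj(f,c+k*.0495*u+[0,0,z])-[220,170])*8).round().tolist() for k in(1,-1)])
s=arm.sense();print(s['time_s'],s['position'])
```

```text
0.02 [[[292.0, 525.0]], [[423.0, 397.0]]]
0.033 [[[290.0, 500.0]], [[423.0, 372.0]]]
0.042 [[[290.0, 482.0]], [[422.0, 355.0]]]
0.05 [[[289.0, 466.0]], [[422.0, 339.0]]]
0.06 [[[288.0, 446.0]], [[422.0, 320.0]]]
6.05 [0.6215717  0.03480072 0.13445389]
```

>>> drive_tool --translation '[[-0.2,0.1,1.5],[-0.1,0,2.0],[0,0,2.0],[0,0,2.0],[0,0,1.5],[0,0,0.8],[0,0,0.3],[0,0,0]]' --twist '[[0,0,0],[0,0,0],[0,0,0],[0,0,0],[0,0,0],[0,0,0],[0,0,0],[0,0,0]]' --hand 1

```text
time_s: 6.72
position: [0.6218, 0.0342, 0.0274]
eef_rot: [3.141, -0.005, 2.096]
ft_force: [0.7, 0.8, 0.1]
opening: 0.0853
```

Run:
```python
from bench import arm
from h import *
f=arm.grab_frame('scene');crop(f,220,170,320,250,'g3.png',8)
plan(arm.sense(),[.622,.039,.016],120,n=3)
```

```text
t 6.77 pos [0.6219 0.0342 0.0278] rpy [179.9  -0.3 120.1] F [ 0.5  1.  -0.7] op 0.0856 n 3
[[0.14, 0.08, 0.4], [0.14, 0.08, 0.4], [0.14, 0.08, 0.39]] [[0.0, -0.1, 0.0], [0.0, -0.1, 0.0], [0.0, -0.1, 0.0]]
```

View pics/g3.png

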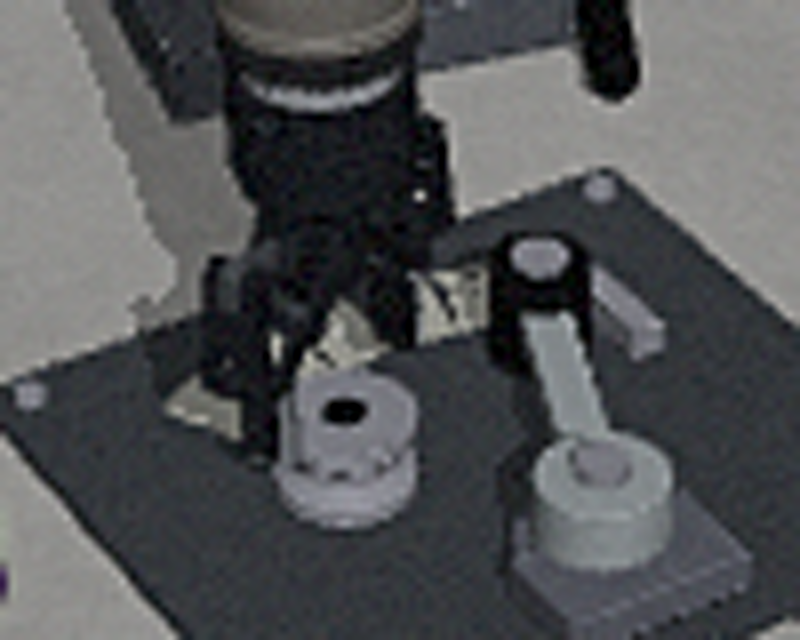

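>>> drive_tool --translation '[[-0.1,0.4,0.2],[-0.2,0.2,0.3],[0,0,0.3],[0,0,0.3],[0,0,0.2],[0,0,0.2],[0,0,0],[0,0,0]]' --twist '[[0,0,0],[0,0,0],[0,0,0],[0,0,0],[0,0,0],[0,0,0],[0,0,0],[0,0,0]]'

```text
time_s: 7.43
position: [0.6325, 0.035, 0.0152]
eef_rot: [3.134, -0.003, 2.096]
ft_force: [-0.4, 0.3, -0.1]
opening: 0.0856
```

Run:
```python
from bench import arm
from h import *
f=arm.grab_frame('scene');
g=f['color'][180:245,225:305].astype(float);g=np.clip(g*2.2,0,255).astype(np.uint8)
cv2.imwrite('pics/g4.png',cv2.resize(cv2.cvtColor(g,cv2.COLOR_RGB2BGR),None,fx=9,fy=9,interpolation=cv2.INTER_CUBIC))
plan(arm.sense(),[.622,.039,.006],120,n=3)
```

```text
t 7.48 pos [0.6324 0.035  0.0152] rpy [179.6  -0.2 120.1] F [-0.3 -0.3  0.1] op 0.0853 n 3
[[0.29, -0.24, 0.3], [0.29, -0.23, 0.3], [0.29, -0.23, 0.3]] [[0.1, -0.1, 0.0], [0.1, -0.1, 0.0], [0.1, -0.1, 0.0]]
```

View pics/g4.png

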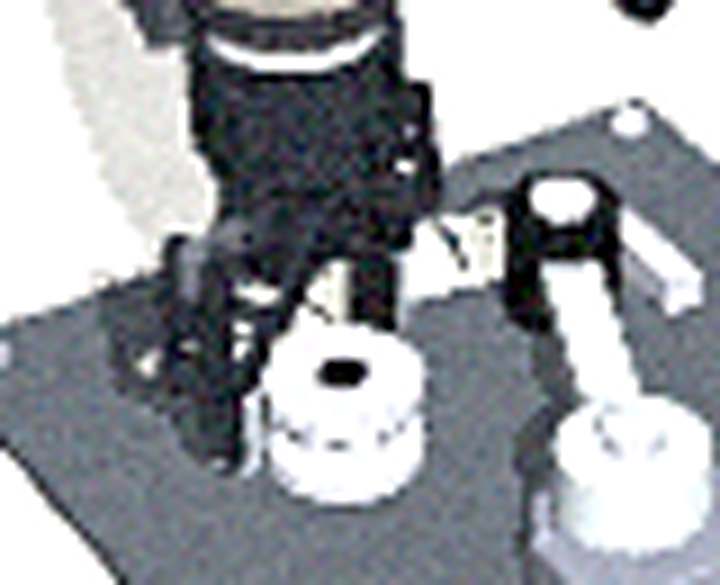

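Run:
```python
from h import *
import pickle
f=pickle.load(open('f0.pkl','rb'))['scene']
c=np.array([.6324,.035,0]);u=np.array([np.cos(np.radians(30.2)),np.sin(np.radians(30.2)),0])
for z in(.0,.01,.02,.03,.04):
  print(z,[((proj(f,c+k*.0425*u+[0,0,z])-[225,180])*9).round().tolist() for k in(1,-1)])
```

```text
0.0 [[[251.0, 528.0]], [[378.0, 404.0]]]
0.01 [[[250.0, 506.0]], [[378.0, 383.0]]]
0.02 [[[248.0, 485.0]], [[377.0, 362.0]]]
0.03 [[[247.0, 463.0]], [[376.0, 340.0]]]
0.04 [[[246.0, 441.0]], [[376.0, 318.0]]]
```

>>> drive_tool --translation '[[0.5,-0.5,0],[0.3,-0.2,0],[0,0,0],[0,0,0],[0,0,0],[0,0,0],[0,0,0],[0,0,0]]' --twist '[[0,0,0],[0,0,0],[0,0,0],[0,0,0],[0,0,0],[0,0,0],[0,0,0],[0,0,0]]'

```text
time_s: 8.15
position: [0.621, 0.039, 0.0157]
eef_rot: [3.134, -0.003, 2.096]
ft_force: [-0.1, -0.8, -0.3]
opening: 0.0854
```

Run:
```python
from bench import arm
from h import *
f=arm.grab_frame('scene');
g=f['color'][180:245,225:305].astype(float);g=np.clip(g*2.2,0,255).astype(np.uint8)
cv2.imwrite('pics/g5.png',cv2.resize(cv2.cvtColor(g,cv2.COLOR_RGB2BGR),None,fx=9,fy=9,interpolation=cv2.INTER_CUBIC))
plan(arm.sense(),[.622,.039,.006],120,n=3)
```

```text
t 8.2 pos [0.621  0.039  0.0156] rpy [179.6  -0.2 120.1] F [0.  0.2 0.8] op 0.0849 n 3
[[-0.02, 0.02, 0.32], [-0.02, 0.03, 0.32], [-0.02, 0.03, 0.32]] [[0.1, -0.1, 0.0], [0.1, -0.1, 0.0], [0.1, -0.1, 0.0]]
```

View pics/g5.png

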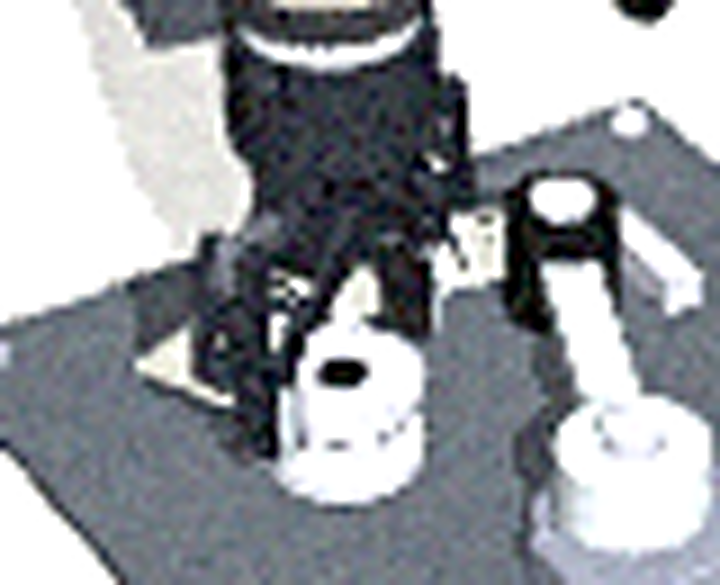

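>>> drive_tool --translation '[[0,0,0.3],[0,0,0.4],[0,0,0.3],[0,0,0],[0,0,0],[0,0,0],[0,0,0],[0,0,0]]' --twist '[[0,0,0],[0,0,0],[0,0,0],[0,0,0],[0,0,0],[0,0,0],[0,0,0],[0,0,0]]'

```text
time_s: 8.87
position: [0.621, 0.0389, 0.004]
eef_rot: [3.135, -0.003, 2.096]
ft_force: [-0.0, -0.6, -0.5]
opening: 0.0856
```

>>> drive_tool --translation '[[0,0,0],[0,0,0],[0,0,0],[0,0,0],[0,0,0],[0,0,0],[0,0,0],[0,0,0]]' --twist '[[0,0,0],[0,0,0],[0,0,0],[0,0,0],[0,0,0],[0,0,0],[0,0,0],[0,0,0]]' --hand 0 --squeeze 50

```text
time_s: 9.53
position: [0.6225, 0.0394, 0.0052]
eef_rot: [3.132, -0.002, 2.096]
ft_force: [1.3, 1.2, 0.3]
opening: 0.0577
```

>>> drive_tool --translation '[[0,0,-0.5],[0,0,-1.2],[0,0,-1.6],[0,0,-2],[0,0,-2],[0,0,-1.5],[0,0,-1],[0,0,0]]' --twist '[[0,0,0],[0,0,0],[0,0,0],[0,0,0],[0,0,0],[0,0,0],[0,0,0],[0,0,0]]'

```text
time_s: 10.2
position: [0.6165, 0.0376, 0.1077]
eef_rot: [-3.141, -0.006, 2.095]
ft_force: [0.0, 0.0, -4.0]
opening: 0.058
```

Run:
```python
from bench import arm
from h import *
plan(arm.sense(),[.46,-.33,.10],120,n=12)
```

```text
t 10.2 pos [0.6165 0.0376 0.1077] rpy [-180.    -0.3  120. ] F [ 0.  0. -4.] op 0.058 n 12
[[-2.0, -2.66, 0.05], [-2.0, -2.66, 0.05], [-2.0, -2.66, 0.06], [-2.0, -2.66, 0.06], [-2.0, -2.66, 0.06], [-2.0, -2.66, 0.06], [-2.0, -2.66, 0.06], [-2.0, -2.66, 0.06]] [[-0.0, -0.0, 0.0], [-0.0, -0.0, 0.0], [-0.0, -0.0, 0.0], [-0.0, -0.0, 0.0], [-0.0, -0.0, 0.0], [-0.0, -0.0, 0.0], [-0.0, -0.0, 0.0], [-0.0, -0.0, 0.0]]
[[-2.0, -2.66, 0.06], [-2.0, -2.66, 0.06], [-2.0, -2.66, 0.06], [-2.0, -2.66, 0.06]] [[-0.0, -0.0, 0.0], [-0.0, -0.0, 0.0], [-0.0, -0.0, 0.0], [-0.0, -0.0, 0.0]]
```

>>> drive_tool --translation '[[-1.0,-1.3,0],[-2.0,-2.7,0],[-2.0,-2.7,0],[-2.0,-2.7,0],[-2.0,-2.7,0],[-2.0,-2.7,0],[-2.0,-2.7,0],[-2.0,-2.7,0]]' --twist '[[0,0,0],[0,0,0],[0,0,0],[0,0,0],[0,0,0],[0,0,0],[0,0,0],[0,0,0]]'

```text
time_s: 10.87
position: [0.5121, -0.1928, 0.1014]
eef_rot: [-3.14, -0.014, 2.114]
ft_force: [0.4, 0.4, -3.9]
opening: 0.058
```

Run:
```python
from bench import arm
from h import *
plan(arm.sense(),[.46,-.33,.10],120,n=5)
```

```text
t 10.87 pos [ 0.5121 -0.1928  0.1014] rpy [-179.9   -0.8  121.1] F [ 0.4  0.4 -3.9] op 0.058 n 5
[[-1.81, -2.31, 0.01], [-1.82, -2.3, 0.01], [-1.83, -2.3, 0.01], [-1.84, -2.29, 0.02], [-1.85, -2.28, 0.02]] [[-0.0, -0.2, 0.2], [-0.0, -0.2, 0.2], [-0.0, -0.2, 0.2], [-0.0, -0.2, 0.2], [-0.0, -0.2, 0.2]]
```

>>> drive_tool --translation '[[-2.0,-2.5,0],[-2.0,-2.5,0],[-2.0,-2.3,0],[-1.5,-2.0,0],[-0.8,-1.0,0.3],[0,0,1.2],[0,0,2.0],[0,0,1.5]]' --twist '[[0,-0.2,0.2],[0,-0.2,0.2],[0,-0.2,0.2],[0,-0.2,0.2],[0,0,0.2],[0,0,0],[0,0,0],[0,0,0]]'

```text
time_s: 11.53
position: [0.4486, -0.3349, 0.0465]
eef_rot: [-3.131, 0.001, 2.076]
ft_force: [0.4, -0.4, -3.8]
opening: 0.0582
```

Run:
```python
from bench import arm
from h import *
f=arm.grab_frame('scene');crop(f,180,110,320,200,'t1.png',5.7)
plan(arm.sense(),[.458,-.331,.002],120,n=4)
```

```text
t 11.58 pos [ 0.4471 -0.3335  0.0438] rpy [-1.793e+02 -1.000e-01  1.190e+02] F [-1.3  1.5 -6.1] op 0.0579 n 4
[[-0.08, 0.28, 1.04], [-0.08, 0.28, 1.04], [-0.08, 0.27, 1.04], [-0.08, 0.27, 1.05]] [[-0.2, -0.0, -0.2], [-0.2, -0.0, -0.2], [-0.2, -0.0, -0.2], [-0.2, -0.0, -0.2]]
```

View pics/t1.png

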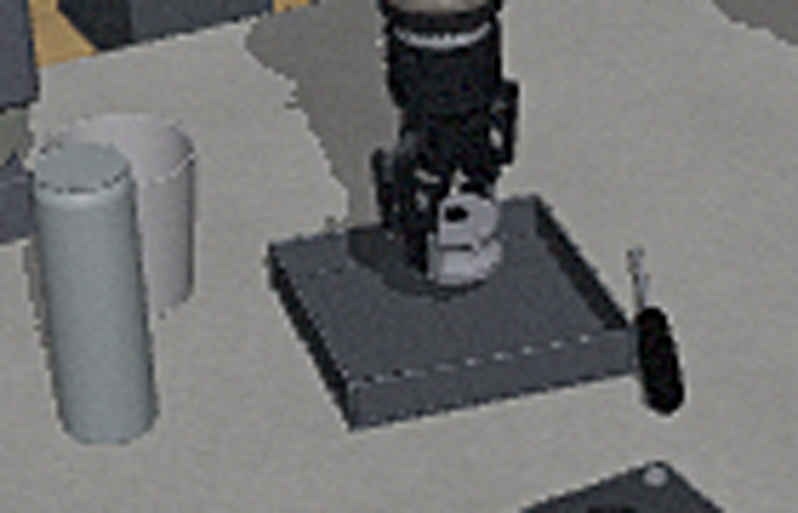

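>>> drive_tool --translation '[[-0.1,0.5,0.9],[-0.1,0.4,1.0],[0,0.2,0.9],[0,0,0.6],[0,0,0.4],[0,0,0.3],[0,0,0],[0,0,0]]' --twist '[[-0.4,0,-0.4],[-0.2,0,-0.4],[0,0,0],[0,0,0],[0,0,0],[0,0,0],[0,0,0],[0,0,0]]'

```text
time_s: 12.25
position: [0.4593, -0.3261, -0.0]
eef_rot: [-3.141, -0.007, 2.096]
ft_force: [-0.2, 0.5, -4.0]
opening: 0.0579
```

Run:
```python
from bench import arm
from h import *
f=arm.grab_frame('scene');crop(f,200,120,300,190,'t2.png',8)
plan(arm.sense(),[.458,-.331,.000],120,n=4)
```

```text
t 12.3 pos [ 4.594e-01 -3.261e-01 -1.000e-04] rpy [-180.    -0.4  120.1] F [ 0.2 -0.1 -3.7] op 0.0581 n 4
[[-0.09, -0.09, -0.0], [-0.09, -0.09, -0.0], [-0.09, -0.09, -0.0], [-0.09, -0.09, -0.0]] [[-0.0, -0.1, 0.0], [-0.0, -0.1, 0.0], [-0.0, -0.1, 0.0], [-0.0, -0.1, 0.0]]
```

View pics/t2.png

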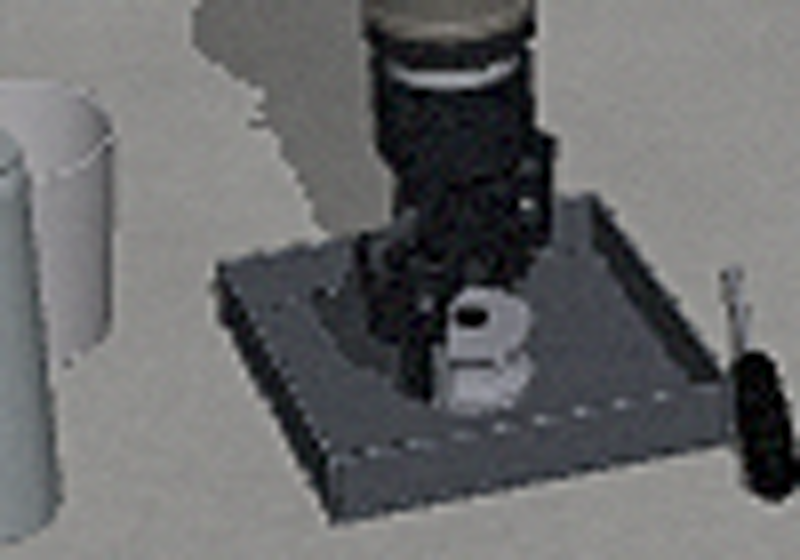

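>>> drive_tool --translation '[[-0.1,-0.1,0.3],[0,0,0.3],[0,0,0],[0,0,0],[0,0,0],[0,0,0],[0,0,0],[0,0,0]]' --twist '[[0,0,0],[0,0,0],[0,0,0],[0,0,0],[0,0,0],[0,0,0],[0,0,0],[0,0,0]]'

```text
time_s: 12.97
position: [0.4603, -0.3268, -0.0006]
eef_rot: [3.137, -0.008, 2.097]
ft_force: [0.3, -0.0, -3.4]
opening: 0.0584
```

Run:
```python
from bench import arm
s=arm.sense();print(s['joint_positions'].round(3) if hasattr(s['joint_positions'],'round') else s['joint_positions'],s['joint_efforts'],s['position'],s['ft_force'],s['torque'])
```

```text
[ 0.274  0.636  0.311  1.984 -0.354  0.578  1.354] [ 2.05841503e-02 -5.68689287e+01  7.17459351e+00 -1.69370323e+01
 -1.02745640e-02  5.07319579e-02 -2.76351320e-04] [ 0.46034238 -0.32681868 -0.00062698] [ 0.27755644 -0.03266256 -3.37765409] [-0.00266328 -0.0304693   0.01198985]
```

>>> drive_tool --translation '[[0,0,0.5],[0,0,0.5],[0,0,0.5],[0,0,0],[0,0,0],[0,0,0],[0,0,0],[0,0,0]]' --twist '[[0,0,0],[0,0,0],[0,0,0],[0,0,0],[0,0,0],[0,0,0],[0,0,0],[0,0,0]]'

```text
time_s: 13.63
position: [0.4617, -0.3281, -0.0014]
eef_rot: [3.13, -0.01, 2.097]
ft_force: [-0.5, -0.5, -2.9]
opening: 0.0579
```

>>> drive_tool --translation '[[0,0,0],[0,0,0],[0,0,0],[0,0,0],[0,0,0],[0,0,0],[0,0,0],[0,0,0]]' --twist '[[0,0,0],[0,0,0],[0,0,0],[0,0,0],[0,0,0],[0,0,0],[0,0,0],[0,0,0]]' --hand 1

```text
time_s: 14.3
position: [0.4624, -0.3285, -0.0023]
eef_rot: [3.13, -0.01, 2.097]
ft_force: [-0.1, -0.2, 0.6]
opening: 0.0853
```

>>> drive_tool --translation '[[0,0,-1],[0,0,-2],[0,0,-2],[0,0,-2],[0,0,-2],[0,0,-2],[0,0,-2],[0,0,0]]' --twist '[[0,0,0],[0,0,0],[0,0,0],[0,0,0],[0,0,0],[0,0,0],[0,0,0],[0,0,0]]'

```text
time_s: 14.97
position: [0.4604, -0.3306, 0.1371]
eef_rot: [3.131, -0.012, 2.096]
ft_force: [0.9, -0.1, -0.0]
opening: 0.085
```

Run:
```python
from bench import arm
from h import *
f=arm.grab_frame('scene');crop(f,200,120,300,190,'t3.png',8)
c=[.475,.03]
# above lug approach: push position start
p=(.56446,.03732,.06156)
def pw(x,y):
    c,s=np.cos(p[2]),np.sin(p[2]);return np.array([p[0]+c*x-s*y,p[1]+s*x+c*y])
print('start',pw(-.100,-.030),'40deg',pw(.0433,-.0331))
plan(arm.sense(),[*pw(-.100,-.030),.13],183.5)
```

```text
start [0.46649506 0.00122471] 40deg [0.60971433 0.00694656]
t 15.02 pos [ 0.4598 -0.33    0.1356] rpy [179.4  -0.7 120.1] F [ 0.8 -0.2 -0.8] op 0.0853 n 10
[[2.83, 1.72, 0.11], [2.62, 2.02, 0.11], [2.39, 2.3, 0.1], [2.12, 2.55, 0.1], [1.82, 2.77, 0.09], [1.51, 2.95, 0.08], [1.17, 3.1, 0.08], [0.82, 3.21, 0.07]] [[0.1, -0.0, -6.3], [0.1, -0.0, -6.3], [0.1, -0.0, -6.3], [0.1, -0.0, -6.3], [0.1, -0.0, -6.3], [0.1, -0.0, -6.3], [0.1, -0.0, -6.3], [0.1, -0.0, -6.3]]
[[0.46, 3.28, 0.07], [0.1, 3.31, 0.06]] [[0.1, -0.0, -6.3], [0.1, -0.0, -6.3]]
```

View pics/t3.png

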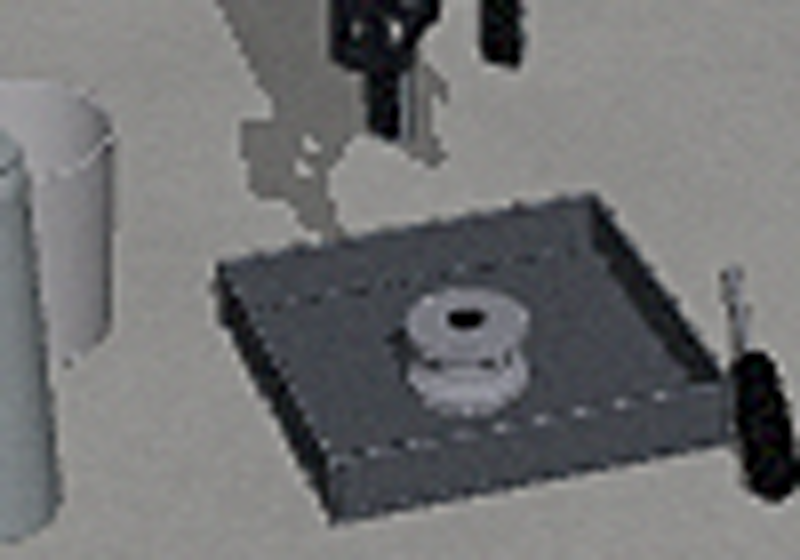

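>>> drive_tool --translation '[[2.8,1.7,0.1],[2.6,2.0,0.1],[2.4,2.3,0.1],[2.1,2.6,0.1],[1.8,2.8,0.1],[1.5,3.0,0.1],[1.2,3.1,0.1],[0.8,3.2,0.1]]' --twist '[[0.1,0,-6.3],[0.1,0,-6.3],[0.1,0,-6.3],[0.1,0,-6.3],[0.1,0,-6.3],[0.1,0,-6.3],[0.1,0,-6.3],[0.1,0,-6.3]]' --hand 0 --squeeze 80

```text
time_s: 15.68
position: [0.46, -0.0633, 0.1285]
eef_rot: [-3.138, -0.007, 2.998]
ft_force: [0.8, 0.1, 0.1]
opening: -0.0001
```

Run:
```python
from bench import arm
from h import *
f={'K':0}
plan(arm.sense(),[.4665,.0012,.11],183.5,n=3)
```

```text
t 15.68 pos [ 0.46   -0.0633  0.1285] rpy [-179.8   -0.4  171.8] F [0.8 0.1 0.1] op -0.0001 n 3
[[0.09, 2.16, 0.61], [-0.06, 2.16, 0.61], [-0.2, 2.15, 0.61]] [[-0.0, -0.1, -3.9], [-0.0, -0.1, -3.9], [-0.0, -0.1, -3.9]]
```

>>> drive_tool --translation '[[0.1,2.2,0.3],[-0.1,1.7,0.6],[-0.2,0.8,0.8],[0,0,1.2],[0,0,1.5],[0,0,1.5],[0,0,1.0],[0,0,0.5]]' --twist '[[0,-0.1,-3.9],[0,-0.1,-3.5],[0,-0.1,-2],[0,0,0],[0,0,0],[0,0,0],[0,0,0],[0,0,0]]'

```text
time_s: 16.35
position: [0.4645, -0.0084, 0.0473]
eef_rot: [-3.141, -0.004, -3.095]
ft_force: [0.3, -0.1, -0.7]
opening: -0.0001
```

Run:
```python
from bench import arm
from h import *
plan(arm.sense(),[.4665,.0012,.036],183.5,n=3)
f=arm.grab_frame('scene')
print('pulley',unproj(f,258.1,159.75,.04)) # stale pixel, fixed camera
crop(f,230,130,350,240,'p1.png',5.4)
```

```text
t 16.35 pos [ 0.4645 -0.0084  0.0473] rpy [-179.9   -0.3 -177.4] F [ 0.3 -0.1 -0.7] op -0.0001 n 3
[[-0.08, 0.32, 0.38], [-0.09, 0.32, 0.38], [-0.09, 0.32, 0.38]] [[-0.0, -0.1, -0.3], [-0.0, -0.1, -0.3], [-0.0, -0.1, -0.3]]
pulley [ 0.46177336 -0.32332485  0.04      ]
```

View pics/p1.png

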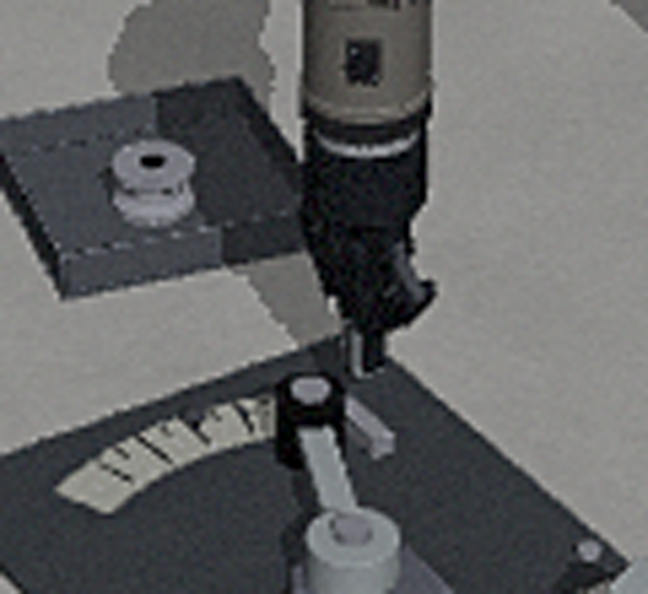

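>>> drive_tool --translation '[[-0.1,0.5,0.4],[0,0.3,0.4],[0,0,0.2],[-0.4,0,0],[-0.8,0,0],[-1.2,0,0],[-1.4,0,0],[-1.4,0,0]]' --twist '[[0,-0.1,0.5],[0,-0.1,0.4],[0,0,0],[0,0,0],[0,0,0],[0,0,0],[0,0,0],[0,0,0]]'

```text
time_s: 17.07
position: [0.5054, -0.0073, 0.0335]
eef_rot: [-3.132, -0.028, -3.12]
ft_force: [-10.2, -4.5, 6.7]
opening: -0.0004
```

```bash
cat >> h.py <<'E'
PL=(.56446,.03732,.06156)
def pw(x,y):
    c,s=np.cos(PL[2]),np.sin(PL[2]);return np.array([PL[0]+c*x-s*y,PL[1]+s*x+c*y])
def wp(x,y):
    c,s=np.cos(PL[2]),np.sin(PL[2]);x-=PL[0];y-=PL[1];return np.array([c*x+s*y,-s*x+c*y])
E
python3 - <<'E'
from bench import arm
from h import *
s=arm.sense();print('plate',wp(*s['position'][:2]))
plan(s,[*pw(.0105,-.034),.038],183.5)
f=arm.grab_frame('top');crop(f,200,140,340,290,'p2.png',4)
E
```

```text
plate [-0.06171964 -0.04086237]
t 17.07 pos [ 0.5054 -0.0073  0.0335] rpy [-179.5   -1.6 -178.8] F [-10.2  -4.5   6.7] op -0.0004 n 2
[[-3.59, 0.48, -0.33], [-3.6, 0.41, -0.28]] [[-0.3, -0.8, -1.1], [-0.3, -0.8, -1.1]]
```

View pics/p2.png

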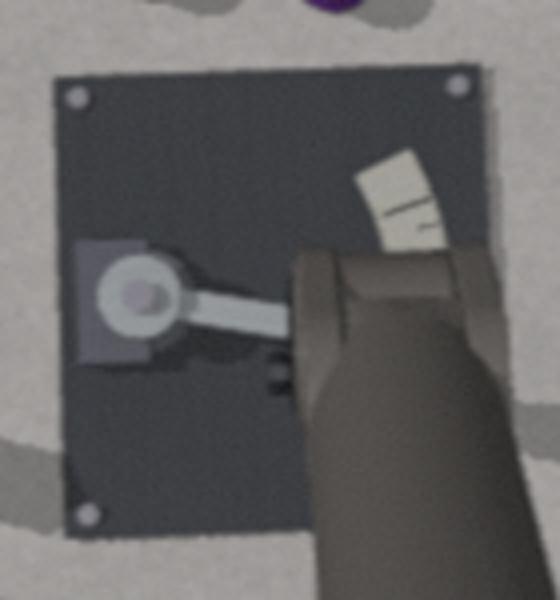

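>>> drive_tool --translation '[[-1.0,0.2,-0.3],[-1.0,0.2,-0.2],[-1.0,0.1,-0.1],[-1.0,0.1,0],[-1.0,0,0],[-0.8,0,0],[-0.5,0,0],[-0.3,0,0]]' --twist '[[-0.3,-0.8,-1],[-0.3,-0.8,-1],[0,0,0],[0,0,0],[0,0,0],[0,0,0],[0,0,0],[0,0,0]]'

```text
time_s: 17.78
position: [0.5467, -0.0128, 0.0321]
eef_rot: [-3.132, -0.064, -3.095]
ft_force: [-10.1, 0.3, 6.2]
opening: -0.0002
```

Run:
```python
from bench import arm
from h import *
s=arm.sense();print('plate',wp(*s['position'][:2]))
plan(s,[*pw(.0105,-.034),.040],183.5)
f=arm.grab_frame('top');crop(f,200,140,340,290,'p3.png',4)
f=arm.grab_frame('scene');crop(f,220,170,320,250,'p3s.png',8)
```

```text
plate [-0.02078537 -0.04896985]
t 17.78 pos [ 0.5467 -0.0128  0.0321] rpy [-179.5   -3.7 -177.3] F [-10.1   0.3   6.2] op -0.0002 n 1
[[-3.05, 1.53, -1.0]] [[-0.5, -3.7, -0.8]]
```

View pics/p3.png

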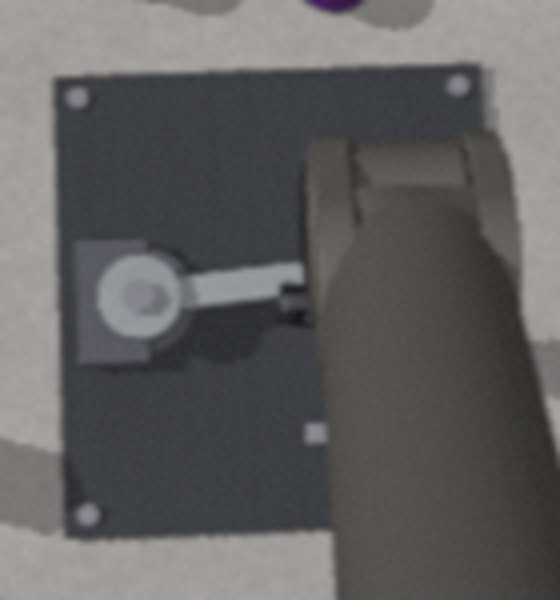

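View pics/p3s.png

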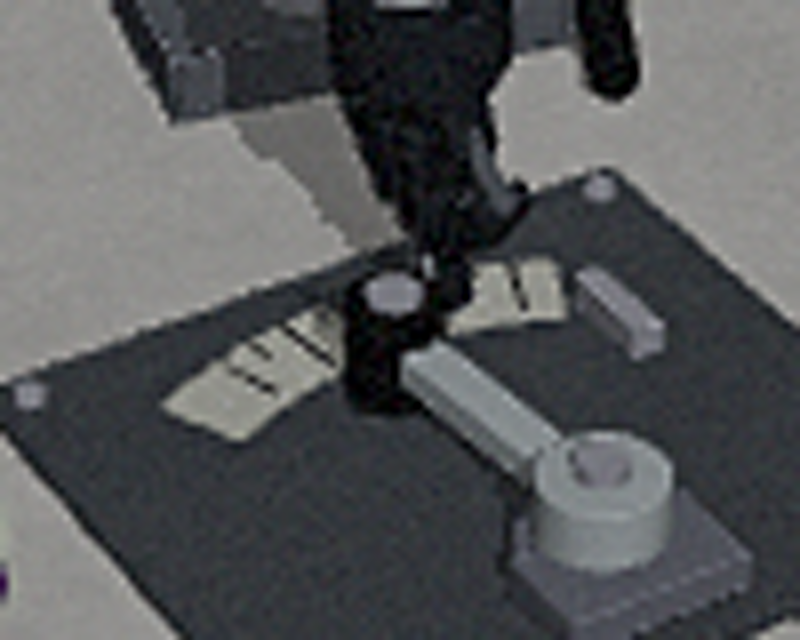

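>>> drive_tool --translation '[[-0.4,0.6,-0.5],[-0.5,0.6,-0.4],[-0.6,0.5,-0.4],[-0.6,0.4,-0.3],[-0.6,0.3,-0.2],[-0.6,0.2,-0.2],[-0.4,0.2,-0.2],[-0.3,0.2,-0.2]]' --twist '[[-0.2,-1.5,-0.4],[-0.2,-1.5,-0.4],[-0.1,-1.5,-0.2],[0,-1.2,0],[0,-1,0],[0,-1,0],[0,-1,0],[0,-1,0]]'

```text
time_s: 18.55
position: [0.5447, -0.0013, 0.0403]
eef_rot: [-3.122, 0.021, -3.09]
ft_force: [-8.1, -3.1, -5.1]
opening: 0.0001
```

Run:
```python
from bench import arm
from h import *
s=arm.sense();print('plate',wp(*s['position'][:2]))
plan(s,[*pw(.0073,-.036),.040],183.5)
f=arm.grab_frame('top');crop(f,200,140,340,290,'p4.png',4)
f=arm.grab_frame('scene');crop(f,220,170,320,250,'p4s.png',8)
```

```text
plate [-0.022102   -0.03731089]
t 18.55 pos [ 0.5447 -0.0013  0.0403] rpy [-178.9    1.2 -177. ] F [-8.1 -3.1 -5.1] op 0.0001 n 1
[[-2.94, 0.16, 0.08]] [[-1.1, 1.2, -0.6]]
```

View pics/p4.png

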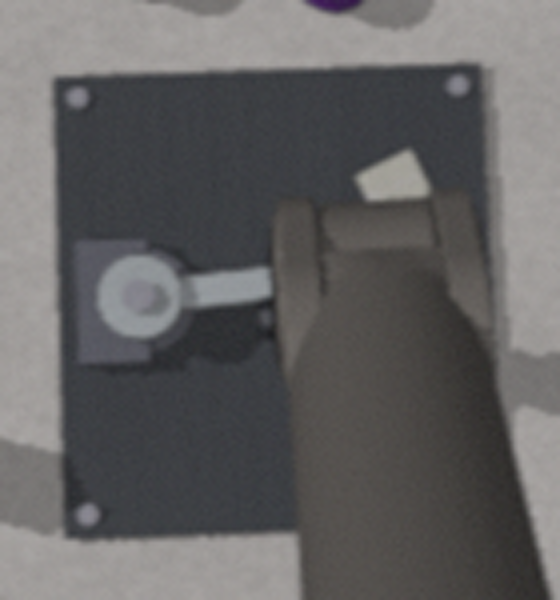

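View pics/p4s.png

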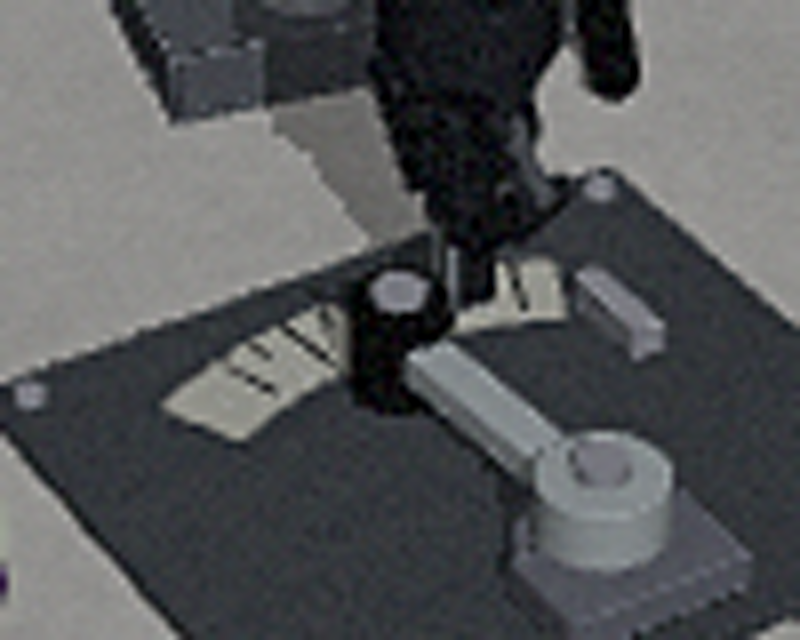

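>>> drive_tool --translation '[[-0.9,0.2,0],[-1.1,0.2,0],[-1.1,0.2,0],[-1.1,0.2,0],[-1.1,0.2,0],[-1.0,0.2,0],[-0.8,0.2,0],[-0.6,0.2,0]]' --twist '[[-0.3,0.3,-0.2],[-0.3,0,-0.2],[-0.2,-0.4,0],[0,-0.5,0],[0,-0.6,0],[0,-0.6,0],[0,-0.6,0],[0,-0.6,0]]'

```text
time_s: 19.32
position: [0.5869, 0.0088, 0.0346]
eef_rot: [-3.129, -0.004, -3.09]
ft_force: [-12.5, -2.2, 9.2]
opening: -0.0002
```

```bash
cat > look.py <<'E'
import sys
from bench import arm
from h import *
s=arm.sense();print('plate',wp(*s['position'][:2]))
plan(s,[*pw(.0073,-.036),.040],183.5)
f=arm.grab_frame('scene');n=sys.argv[1]
for k in (20,30,40):
    a=0.3837-np.radians(k);w=pw(-.195*np.sin(a),.1-.195*np.cos(a))
    r=pw(-.14*np.sin(a),.1-.14*np.cos(a));print(k,'mark',((proj(f,[*w,.014])[0]-[220,170])*8).round(),'tip',((proj(f,[*w,.032])[0]-[220,170])*8).round(),'rollercap',((proj(f,[*r,.066])[0]-[220,170])*8).round())
crop(f,220,170,320,245,n,8)
E
python3 look.py p5s.png
```

```text
plate [ 0.02062657 -0.02980713]
t 19.32 pos [0.5869 0.0088 0.0346] rpy [-179.3   -0.2 -177. ] F [-12.5  -2.2   9.2] op -0.0002 n 1
[[1.33, -0.64, -0.53]] [[-0.7, -0.2, -0.5]]
20 mark [367. 303.] tip [366. 269.] rollercap [426. 269.]
30 mark [301. 330.] tip [299. 296.] rollercap [377. 289.]
40 mark [242. 364.] tip [240. 330.] rollercap [334. 313.]
```

View pics/p5s.png

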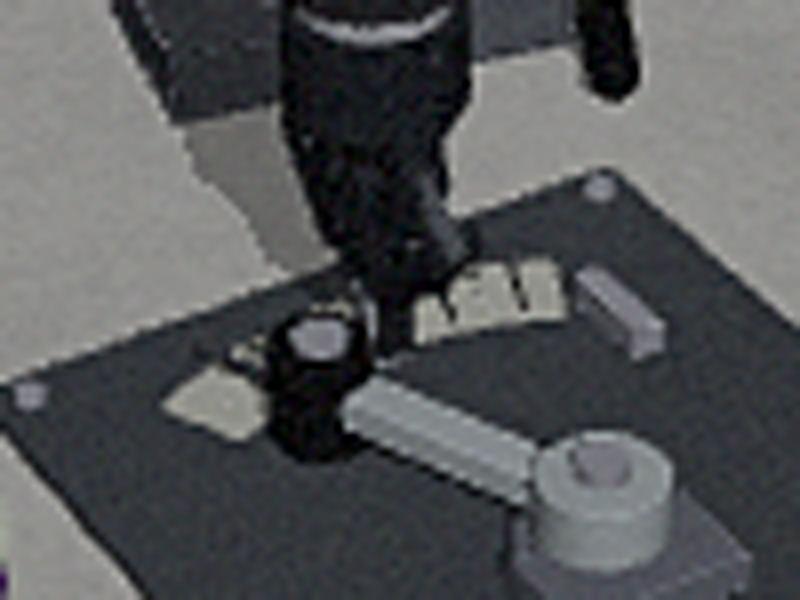

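>>> drive_tool --translation '[[-0.2,0,-0.2],[-0.1,-0.2,-0.2],[-0.1,-0.2,-0.2],[-0.2,-0.1,-0.1],[-0.4,0,0],[-0.5,0,0],[-0.5,0,0],[-0.5,0,0]]' --twist '[[0,-0.4,0],[0,-0.4,0],[0,-0.4,0],[0,-0.4,0],[0,-0.4,0],[0,-0.4,0],[0,-0.4,0],[0,-0.4,0]]'

```text
time_s: 20.03
position: [0.5737, 0.0058, 0.0323]
eef_rot: [-3.131, -0.03, -3.086]
ft_force: [-11.1, 1.0, 9.9]
opening: 0.0001
```

```bash
python3 look.py p6s.png
```

```text
plate [ 0.00724799 -0.0320635 ]
t 20.03 pos [0.5737 0.0058 0.0323] rpy [-179.4   -1.7 -176.8] F [-11.1   1.    9.9] op 0.0001 n 1
[[0.02, -0.4, -0.77]] [[-0.6, -1.7, -0.3]]
20 mark [367. 303.] tip [366. 269.] rollercap [426. 269.]
30 mark [301. 330.] tip [299. 296.] rollercap [377. 289.]
40 mark [242. 364.] tip [240. 330.] rollercap [334. 313.]
```

View pics/p6s.png

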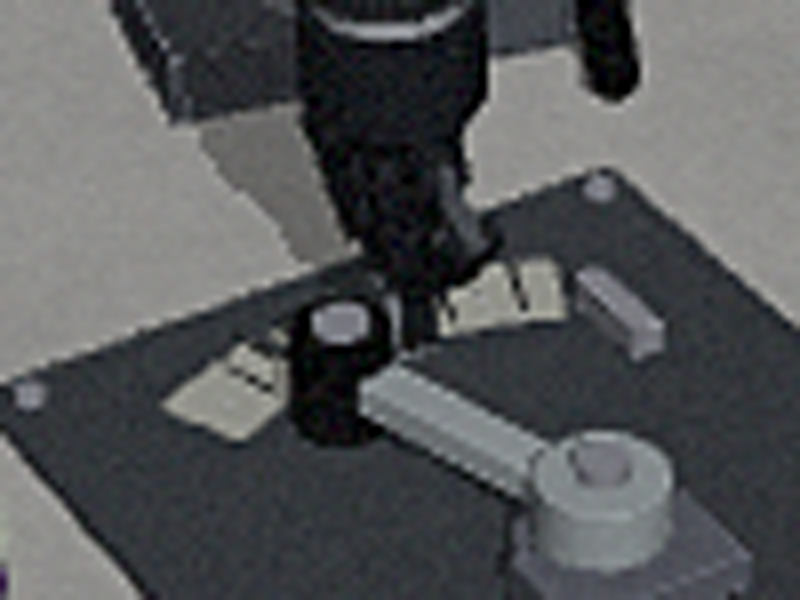

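Run:
```python
from h import *
import pickle
from scipy.optimize import least_squares
f=pickle.load(open('f0.pkl','rb'))['scene']
crop(f,220,170,320,245,'rest.png',8)
from scipy.ndimage import label,center_of_mass
def cap(fn,guess):
    a=cv2.cvtColor(cv2.imread(fn),cv2.COLOR_BGR2GRAY);l,n=label(a>100)
    k=l[guess[1],guess[0]];m=l==k;c=center_of_mass(m);print(fn,m.sum(),(c[1],c[0]));return np.array([c[1],c[0]])
def pr(k):
    a=0.3837-np.radians(k);r=pw(-.14*np.sin(a),.1-.14*np.cos(a));return (proj(f,[*r,.066])[0]-[220,170])*8
r=cap('pics/rest.png',(540,257));b=r-pr(0);print('bias',b)
for fn,g in(('pics/p4s.png',(400,290)),('pics/p5s.png',(318,338)),('pics/p6s.png',(340,322))):
    c=cap(fn,g);s=least_squares(lambda k:pr(k[0])+b-c,[30]);print(fn,s.x,s.fun)
```

```text
pics/rest.png 1492 (np.float64(539.7312332439678), np.float64(256.5837801608579))
bias [ 3.84605662 11.40430884]
pics/p4s.png 1580 (np.float64(399.15), np.float64(291.4512658227848))
pics/p4s.png [26.17643373] [0.18783202 0.44257987]
pics/p5s.png 1577 (np.float64(319.5250475586557), np.float64(338.424857324033))
pics/p5s.png [44.8725939] [0.09338299 0.11632305]
pics/p6s.png 1641 (np.float64(340.51005484460694), np.float64(322.59475929311395))
pics/p6s.png [39.33164351] [0.31468586 0.47383045]
```

>>> drive_tool --translation '[[-0.5,0,-0.2],[-0.5,0,-0.2],[-0.5,0,-0.2],[-0.5,0,-0.1],[-0.5,0,-0.1],[-0.5,0,-0.1],[-0.5,0,-0.1],[-0.5,0,-0.1]]' --twist '[[0,-0.6,0],[0,-0.6,0],[0,-0.6,0],[0,-0.6,0],[0,-0.6,0],[0,-0.6,0],[0,-0.6,0],[0,-0.6,0]]'

```text
time_s: 20.75
position: [0.5748, 0.006, 0.0323]
eef_rot: [-3.131, -0.031, -3.084]
ft_force: [-12.2, 0.9, 5.5]
opening: -0.0001
```

```bash
cat >> look.py <<'E'
from scipy.optimize import least_squares
from scipy.ndimage import label,center_of_mass
def pr(k):
    a=0.3837-np.radians(k);r=pw(-.14*np.sin(a),.1-.14*np.cos(a));return (proj(f,[*r,.066])[0]-[220,170])*8+[3.846,11.404]
def ang(fn):
    a=cv2.cvtColor(cv2.imread(fn),cv2.COLOR_BGR2GRAY);l,n=label(a>100);best=None
    for i in range(1,n+1):
        m=l==i
        if 1100<m.sum()<2300:
            c=center_of_mass(m);c=np.array([c[1],c[0]]);q=least_squares(lambda k:pr(k[0])-c,[25])
            if best is None or q.cost<best[0]: best=(q.cost,q.x[0],m.sum())
    print('ANGLE',best)
ang('pics/'+n)
E
python3 look.py p7s.png
```

```text
plate [ 0.00840322 -0.03191659]
t 20.75 pos [0.5748 0.006  0.0323] rpy [-179.4   -1.8 -176.7] F [-12.2   0.9   5.5] op -0.0001 n 1
[[0.13, -0.42, -0.76]] [[-0.6, -1.8, -0.2]]
20 mark [367. 303.] tip [366. 269.] rollercap [426. 269.]
30 mark [301. 330.] tip [299. 296.] rollercap [377. 289.]
40 mark [242. 364.] tip [240. 330.] rollercap [334. 313.]
ANGLE (np.float64(0.17380548803243853), np.float64(39.65093054859879), np.int64(1626))
```

>>> drive_tool --translation '[[-0.5,0,-0.1],[-0.5,0,-0.1],[-0.5,0,-0.1],[-0.5,0,-0.1],[-0.5,0,-0.1],[-0.5,0,-0.1],[-0.5,0,-0.1],[-0.5,0,-0.1]]' --twist '[[0,-0.6,0],[0,-0.6,0],[0,-0.6,0],[0,-0.6,0],[0,-0.6,0],[0,-0.6,0],[0,-0.6,0],[0,-0.6,0]]'

```text
time_s: 21.47
position: [0.5781, 0.0067, 0.0322]
eef_rot: [-3.131, -0.026, -3.082]
ft_force: [-12.9, -0.3, 6.5]
opening: -0.0004
```

```bash
python3 look.py p8s.png
python3 - <<'E'
import cv2,numpy as np
a=cv2.imread('pics/p8s.png')[240:480,100:460];cv2.imwrite('pics/p8z.png',cv2.resize(np.clip(a*1.8,0,255).astype('uint8'),None,fx=2,fy=2))
E
```

```text
plate [ 0.01173609 -0.03139259]
t 21.47 pos [0.5781 0.0067 0.0322] rpy [-179.4   -1.5 -176.6] F [-12.9  -0.3   6.5] op -0.0004 n 1
[[0.46, -0.47, -0.76]] [[-0.6, -1.5, -0.1]]
20 mark [367. 303.] tip [366. 269.] rollercap [426. 269.]
30 mark [301. 330.] tip [299. 296.] rollercap [377. 289.]
40 mark [242. 364.] tip [240. 330.] rollercap [334. 313.]
ANGLE (np.float64(0.030497804271552784), np.float64(41.26504216962139), np.int64(1566))
```

View pics/p8z.png

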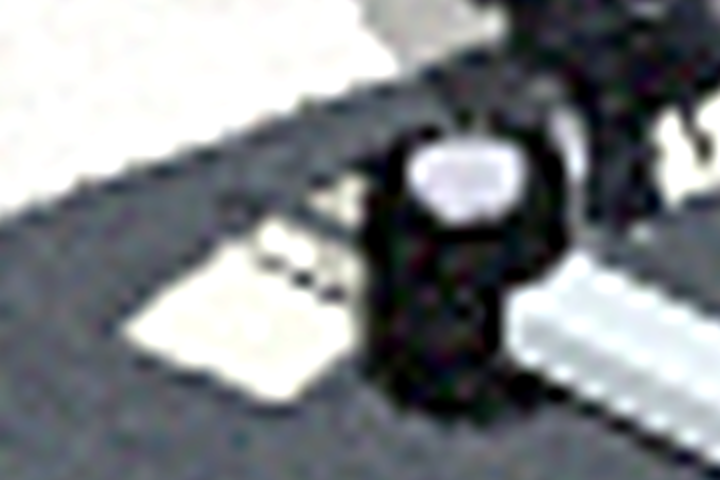

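>>> drive_tool --translation '[[-0.2,0,-0.3],[0,0,-0.3],[0.2,0,-0.3],[0.3,0,-0.2],[0.4,0,-0.2],[0.4,0,-0.2],[0.4,0,-0.1],[0.4,0,0]]' --twist '[[0,-0.6,0],[0,-0.6,0],[0,-0.6,0],[0,-0.6,0],[0,-0.4,0],[0,-0.4,0],[0,-0.4,0],[0,-0.4,0]]'

```text
time_s: 22.18
position: [0.5225, 0.0038, 0.0359]
eef_rot: [-3.131, -0.032, -3.081]
ft_force: [-5.7, 1.5, 3.2]
opening: -0.0001
```

```bash
python3 look.py p9s.png
```

```text
plate [-0.04389595 -0.03092273]
t 22.18 pos [0.5225 0.0038 0.0359] rpy [-179.4   -1.8 -176.5] F [-5.7  1.5  3.2] op -0.0001 n 2
[[-2.55, -0.25, -0.28], [-2.56, -0.25, -0.25]] [[-0.3, -0.9, -0.0], [-0.3, -0.9, -0.0]]
20 mark [367. 303.] tip [366. 269.] rollercap [426. 269.]
30 mark [301. 330.] tip [299. 296.] rollercap [377. 289.]
40 mark [242. 364.] tip [240. 330.] rollercap [334. 313.]
ANGLE (np.float64(0.011891332298352394), np.float64(18.02141490961851), np.int64(1457))
```

>>> drive_tool --translation '[[0.4,0,-0.2],[0.4,0,-0.3],[0.5,0,-0.2],[0.6,0,-0.2],[0.6,0,-0.2],[0.8,0,-0.1],[0.8,0,0],[0.6,0,0]]' --twist '[[0,-0.6,0],[0,-0.6,0],[0,-0.4,0],[0,-0.3,0],[0,-0.2,0],[0,-0.2,0],[0,0,0],[0,0,0]]'

```text
time_s: 22.9
position: [0.4663, 0.0024, 0.0482]
eef_rot: [-3.132, -0.002, -3.078]
ft_force: [-0.5, -0.6, 0.6]
opening: 0.0002
```

```bash
python3 look.py p10s.png
python3 - <<'E'
from bench import arm
from h import *
plan(arm.sense(),[.559,.384,.17],151.6)
E
```

```text
plate [-0.1001629 -0.0288619]
t 22.9 pos [0.4663 0.0024 0.0482] rpy [-1.795e+02 -1.000e-01 -1.764e+02] F [-0.5 -0.6  0.6] op 0.0002 n 3
[[-3.58, -0.24, 0.27], [-3.58, -0.24, 0.27], [-3.58, -0.24, 0.27]] [[-0.2, -0.0, 0.0], [-0.2, -0.0, 0.0], [-0.2, -0.0, 0.0]]
20 mark [367. 303.] tip [366. 269.] rollercap [426. 269.]
30 mark [301. 330.] tip [299. 296.] rollercap [377. 289.]
40 mark [242. 364.] tip [240. 330.] rollercap [334. 313.]
ANGLE (np.float64(0.00014526648256423338), np.float64(-0.014113983796417536), np.int64(1513))
t 22.95 pos [0.4651 0.0021 0.0481] rpy [-179.5   -0.2 -176.4] F [-1.4 -0.4 -0.4] op 0.0001 n 11
[[-1.07, 3.4, -1.14], [-0.89, 3.45, -1.14], [-0.72, 3.49, -1.14], [-0.54, 3.53, -1.13], [-0.36, 3.55, -1.13], [-0.18, 3.56, -1.13], [0.0, 3.57, -1.12], [0.18, 3.57, -1.12]] [[-0.1, -0.0, 2.9], [-0.1, -0.0, 2.9], [-0.1, -0.0, 2.9], [-0.1, -0.0, 2.9], [-0.1, -0.0, 2.9], [-0.1, -0.0, 2.9], [-0.1, -0.0, 2.9], [-0.1, -0.0, 2.9]]
[[0.37, 3.55, -1.12], [0.55, 3.53, -1.11], [0.72, 3.5, -1.11]] [[-0.1, -0.0, 2.9], [-0.1, -0.0, 2.9], [-0.1, -0.0, 2.9]]
```

>>> drive_tool --translation '[[0.3,0.3,-2.5],[0,1.5,-3.0],[-1.0,3.2,-1.6],[-0.9,3.4,-1.2],[-0.7,3.5,-1.0],[-0.5,3.5,-1.0],[-0.4,3.6,-1.0],[-0.2,3.6,-0.8]]' --twist '[[0,0,0],[-0.1,0,3],[-0.1,0,3],[-0.1,0,3],[-0.1,0,3],[-0.1,0,3],[-0.1,0,3],[-0.1,0,3]]' --hand 1

```text
time_s: 23.62
position: [0.5327, 0.2203, 0.1767]
eef_rot: [3.135, 0.009, 2.801]
ft_force: [1.5, -1.0, 0.4]
opening: 0.0852
```

Run:
```python
from bench import arm
from h import *
plan(arm.sense(),[.559,.384,.15],151.6,n=7)
```

```text
t 23.62 pos [0.5327 0.2203 0.1767] rpy [179.6   0.5 160.5] F [ 1.5 -1.   0.4] op 0.0852 n 7
[[0.43, 2.33, 0.39], [0.48, 2.32, 0.39], [0.53, 2.31, 0.39], [0.58, 2.29, 0.39], [0.63, 2.28, 0.39], [0.68, 2.27, 0.38], [0.73, 2.25, 0.38]] [[0.1, 0.1, 1.3], [0.1, 0.1, 1.3], [0.1, 0.1, 1.3], [0.1, 0.1, 1.3], [0.1, 0.1, 1.3], [0.1, 0.1, 1.3], [0.1, 0.1, 1.3]]
```

>>> drive_tool --translation '[[0.4,2.6,0.3],[0.5,2.6,0.3],[0.6,2.6,0.4],[0.6,2.4,0.5],[0.7,2.0,0.6],[0.4,1.2,0.6],[0,0,0.4],[0,0,0]]' --twist '[[0.1,0.1,1.5],[0.1,0.1,1.5],[0.1,0.1,1.3],[0.1,0.1,1.3],[0.1,0.1,1],[0,0,0.5],[0,0,0],[0,0,0]]'

```text
time_s: 24.28
position: [0.5654, 0.3769, 0.1528]
eef_rot: [3.121, 0.013, 2.676]
ft_force: [0.2, -0.2, -0.8]
opening: 0.0854
```

Run:
```python
from bench import arm
from h import *
plan(arm.sense(),[.559,.384,.09],151.6,n=4)
f=arm.grab_frame('scene');crop(f,300,200,400,310,'b1.png',5.4)
f=arm.grab_frame('top');crop(f,100,150,220,260,'b1t.png',5.4)
```

```text
t 24.28 pos [0.5654 0.3769 0.1528] rpy [178.8   0.7 153.3] F [ 0.2 -0.2 -0.8] op 0.0854 n 4
[[0.24, 0.05, 1.57], [0.24, 0.06, 1.57], [0.23, 0.07, 1.57], [0.23, 0.07, 1.57]] [[0.3, 0.2, 0.4], [0.3, 0.2, 0.4], [0.3, 0.2, 0.4], [0.3, 0.2, 0.4]]
```

View pics/b1.png

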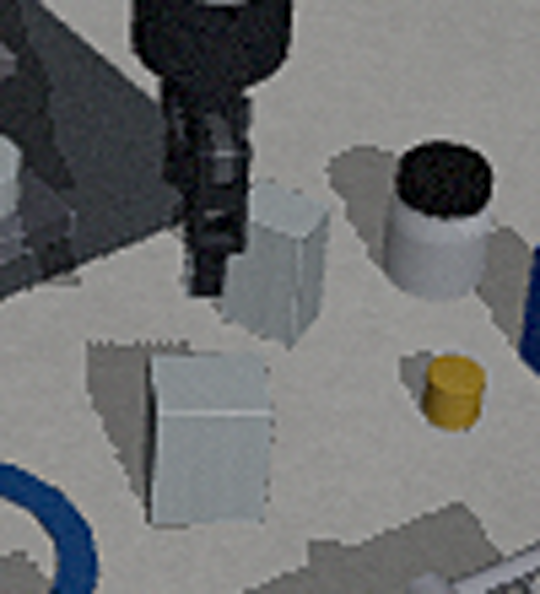

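View pics/b1t.png

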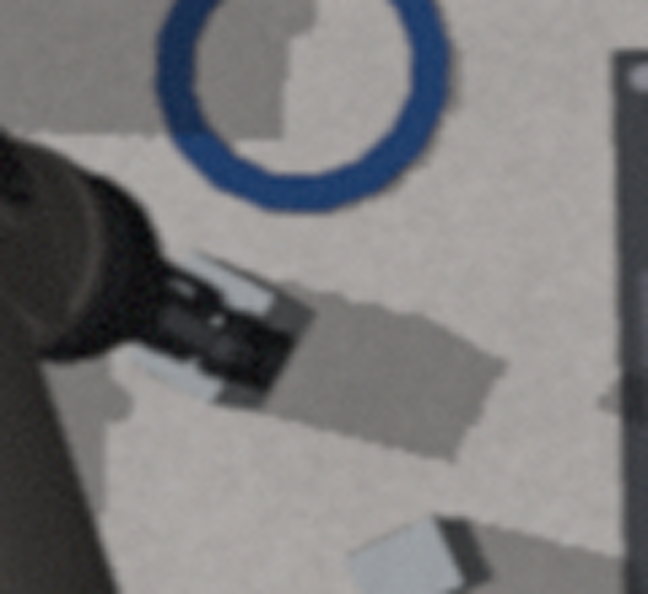

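>>> drive_tool --translation '[[0.5,0.1,0.3],[0.4,0.1,0.8],[0.1,0,1.2],[0,0,1.2],[0,0,0.9],[0,0,0.5],[0,0,0],[0,0,0]]' --twist '[[0.5,0.4,0.8],[0.5,0.3,0.8],[0.3,0,0],[0,0,0],[0,0,0],[0,0,0],[0,0,0],[0,0,0]]'

```text
time_s: 25.05
position: [0.5584, 0.3757, 0.0997]
eef_rot: [-3.135, 0.001, 2.637]
ft_force: [0.2, 0.1, 0.1]
opening: 0.0855
```

Run:
```python
from bench import arm
from h import *
plan(arm.sense(),[.559,.384,.036],151.6,n=5)
f=arm.grab_frame('scene');crop(f,300,200,400,310,'b2.png',5.4)
f=arm.grab_frame('top');crop(f,100,150,220,260,'b2t.png',5.4)
```

```text
t 25.05 pos [0.5584 0.3757 0.0997] rpy [-179.7    0.   151.1] F [0.2 0.1 0.1] op 0.0855 n 5
[[0.07, 0.16, 1.27], [0.07, 0.16, 1.27], [0.07, 0.16, 1.27], [0.07, 0.15, 1.27], [0.07, 0.15, 1.27]] [[-0.1, 0.0, -0.1], [-0.1, 0.0, -0.1], [-0.1, 0.0, -0.1], [-0.1, 0.0, -0.1], [-0.1, 0.0, -0.1]]
```

View pics/b2.png

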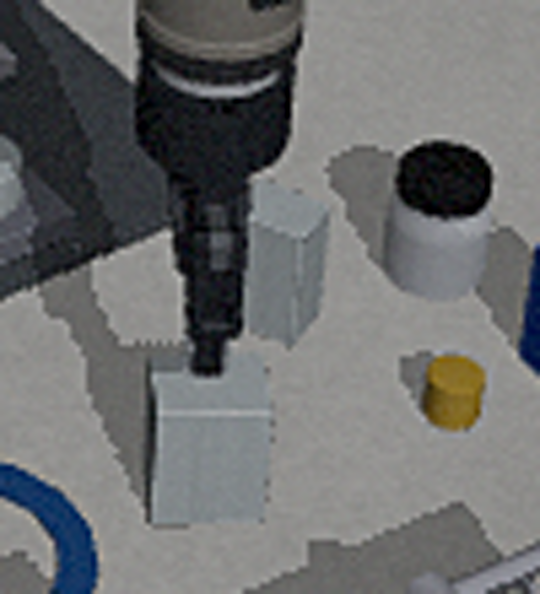

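View pics/b2t.png

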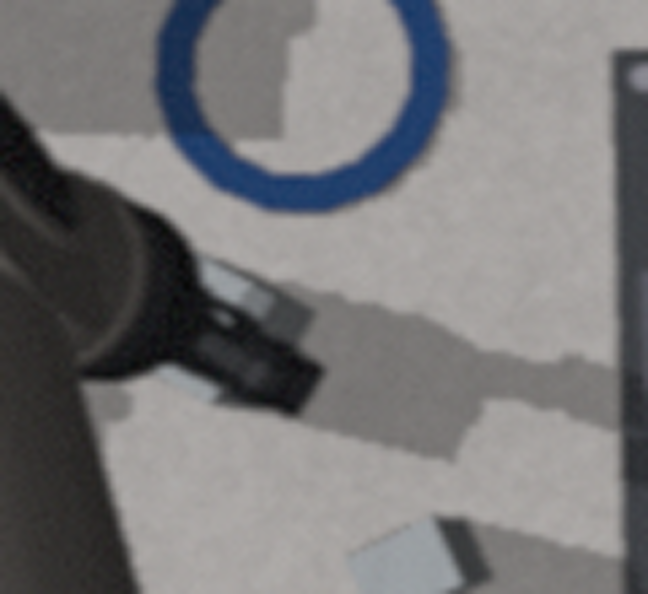

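>>> drive_tool --translation '[[0.2,0.5,0.3],[0.2,0.4,0.8],[0,0,1.3],[0,0,1.3],[0,0,1.3],[0,0,0.8],[0,0,0.4],[0,0,0]]' --twist '[[-0.3,0,-0.4],[0,0,0],[0,0,0],[0,0,0],[0,0,0],[0,0,0],[0,0,0],[0,0,0]]'

```text
time_s: 25.82
position: [0.5597, 0.3878, 0.032]
eef_rot: [3.14, 0.001, 2.646]
ft_force: [-0.5, -0.4, 0.2]
opening: 0.0857
```

Run:
```python
from bench import arm
from h import *
plan(arm.sense(),[.559,.384,.036],151.6,n=1)
f=arm.grab_frame('scene');crop(f,300,200,400,310,'b3.png',5.4)
```

```text
t 25.82 pos [0.5597 0.3878 0.032 ] rpy [1.799e+02 1.000e-01 1.516e+02] F [-0.5 -0.4  0.2] op 0.0857 n 1
[[-0.12, -0.36, -0.4]] [[0.1, 0.1, -0.0]]
```

View pics/b3.png

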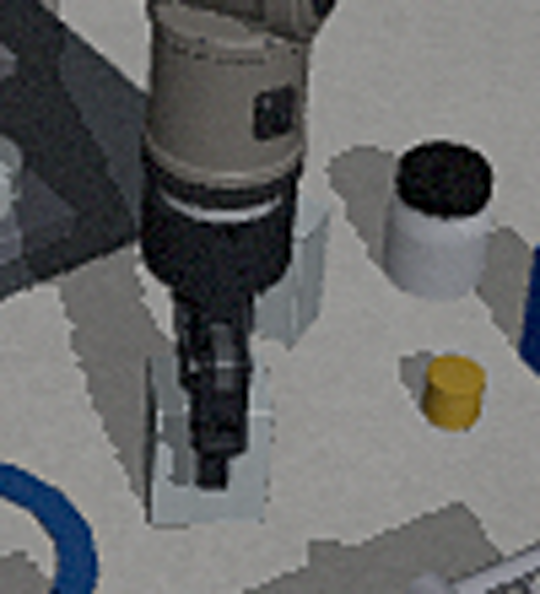

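>>> drive_tool --translation '[[0,0,0],[0,0,0],[0,0,0],[0,0,0],[0,0,0],[0,0,0],[0,0,0],[0,0,0]]' --twist '[[0,0,0],[0,0,0],[0,0,0],[0,0,0],[0,0,0],[0,0,0],[0,0,0],[0,0,0]]' --hand 0 --squeeze 100

```text
time_s: 26.53
position: [0.5607, 0.3879, 0.0338]
eef_rot: [3.137, 0.002, 2.645]
ft_force: [-0.1, 0.1, -2.1]
opening: 0.0448
```

>>> drive_tool --translation '[[0,0,0],[0,0,-0.5],[0,0,-1],[0,0,-1.5],[0,0,-2],[0,0,-2],[0,0,-1.5],[0,0,-0.5]]' --twist '[[0,0,0],[0,0,0],[0,0,0],[0,0,0],[0,0,0],[0,0,0],[0,0,0],[0,0,0]]'

```text
time_s: 27.2
position: [0.5565, 0.3847, 0.1257]
eef_rot: [-3.135, -0.002, 2.645]
ft_force: [-0.2, 0.5, -5.3]
opening: 0.0449
```

Run:
```python
from bench import arm
from h import *
s=arm.sense()
print('start pos',pw(-.115,-.036),'final',pw(-.0568,-.036))
plan(s,[*pw(-.08,-.036),.15],183.5)
f=arm.grab_frame('scene');crop(f,300,160,400,270,'b4.png',5.4)
f=arm.grab_frame('top');crop(f,100,150,220,260,'b4t.png',5.4)
```

```text
start pos [ 0.4518926  -0.00568674] final [ 0.50998235 -0.00210621]
t 27.2 pos [0.5565 0.3847 0.1257] rpy [-1.796e+02 -1.000e-01  1.515e+02] F [-0.2  0.5 -5.3] op 0.0449 n 11
[[-1.12, -3.41, -0.2], [-0.95, -3.46, -0.2], [-0.77, -3.5, -0.2], [-0.6, -3.54, -0.2], [-0.42, -3.56, -0.21], [-0.23, -3.58, -0.21], [-0.05, -3.59, -0.21], [0.13, -3.58, -0.21]] [[-0.0, -0.0, -2.9], [-0.0, -0.0, -2.9], [-0.0, -0.0, -2.9], [-0.0, -0.0, -2.9], [-0.0, -0.0, -2.9], [-0.0, -0.0, -2.9], [-0.0, -0.0, -2.9], [-0.0, -0.0, -2.9]]
[[0.31, -3.57, -0.21], [0.49, -3.55, -0.22], [0.67, -3.52, -0.22]] [[-0.0, -0.0, -2.9], [-0.0, -0.0, -2.9], [-0.0, -0.0, -2.9]]
```

View pics/b4.png

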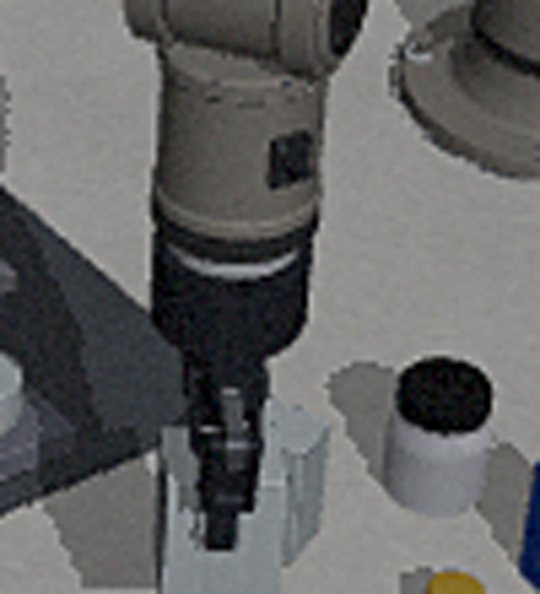

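View pics/b4t.png

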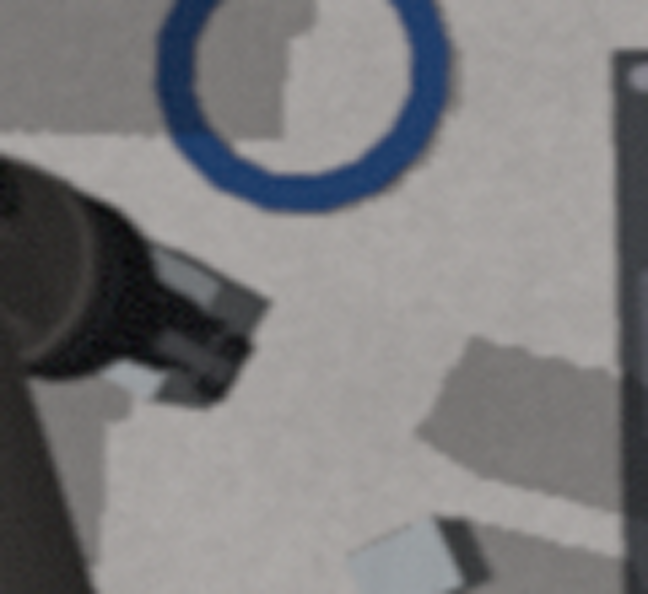

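Run:
```python
from bench import arm
from h import *
plan(arm.sense(),[*pw(-.115,-.036),.135],183.5,n=14)
```

```text
t 27.3 pos [0.5563 0.3846 0.1245] rpy [-1.796e+02 -1.000e-01  1.515e+02] F [ 0.3  0.7 -4.5] op 0.0452 n 14
[[-0.67, -2.81, -0.06], [-0.56, -2.83, -0.06], [-0.45, -2.85, -0.06], [-0.33, -2.87, -0.06], [-0.22, -2.88, -0.06], [-0.1, -2.88, -0.06], [0.01, -2.89, -0.06], [0.13, -2.88, -0.07]] [[-0.0, -0.0, -2.3], [-0.0, -0.0, -2.3], [-0.0, -0.0, -2.3], [-0.0, -0.0, -2.3], [-0.0, -0.0, -2.3], [-0.0, -0.0, -2.3], [-0.0, -0.0, -2.3], [-0.0, -0.0, -2.3]]
[[0.24, -2.88, -0.07], [0.36, -2.86, -0.07], [0.47, -2.85, -0.07], [0.58, -2.83, -0.07], [0.69, -2.8, -0.07], [0.8, -2.77, -0.07]] [[-0.0, -0.0, -2.3], [-0.0, -0.0, -2.3], [-0.0, -0.0, -2.3], [-0.0, -0.0, -2.3], [-0.0, -0.0, -2.3], [-0.0, -0.0, -2.3]]
```

>>> drive_tool --translation '[[-0.4,-1.5,-0.3],[-0.6,-2.8,-0.3],[-0.5,-2.9,-0.2],[-0.3,-2.9,-0.1],[-0.2,-2.9,-0.1],[-0.1,-2.9,-0.1],[0,-2.9,-0.1],[0.1,-2.9,-0.1]]' --twist '[[0,0,-2.3],[0,0,-2.3],[0,0,-2.3],[0,0,-2.3],[0,0,-2.3],[0,0,-2.3],[0,0,-2.3],[0,0,-2.3]]'

```text
time_s: 27.97
position: [0.4939, 0.1713, 0.13]
eef_rot: [-3.132, -0.015, 2.994]
ft_force: [0.9, -0.1, -4.6]
opening: 0.045
```

Run:
```python
from bench import arm
from h import *
plan(arm.sense(),[*pw(-.115,-.036),.12],183.5,n=7)
```

```text
t 27.97 pos [0.4939 0.1713 0.13  ] rpy [-179.5   -0.9  171.5] F [ 0.9 -0.1 -4.6] op 0.045 n 7
[[0.22, -2.59, 0.17], [0.3, -2.58, 0.17], [0.37, -2.57, 0.16], [0.45, -2.56, 0.16], [0.53, -2.54, 0.15], [0.6, -2.53, 0.15], [0.68, -2.51, 0.15]] [[-0.1, -0.1, -1.7], [-0.1, -0.1, -1.7], [-0.1, -0.1, -1.7], [-0.1, -0.1, -1.7], [-0.1, -0.1, -1.7], [-0.1, -0.1, -1.7], [-0.1, -0.1, -1.7]]
```

>>> drive_tool --translation '[[0.3,-2.8,0.1],[0.3,-2.8,0.1],[0.4,-2.7,0.1],[0.5,-2.6,0.1],[0.5,-2.3,0.1],[0.6,-1.6,0.1],[0.6,-0.8,0],[0.3,0,0]]' --twist '[[-0.1,-0.1,-1.7],[-0.1,-0.1,-1.7],[-0.1,-0.1,-1.7],[-0.1,-0.1,-1.7],[-0.1,-0.1,-1.7],[-0.1,-0.1,-1.2],[0,0,-0.6],[0,0,0]]'

```text
time_s: 28.63
position: [0.4359, 0.0, 0.1186]
eef_rot: [-3.139, -0.019, -3.108]
ft_force: [-0.4, -0.1, -4.7]
opening: 0.0448
```

Run:
```python
from bench import arm
from h import *
s=arm.sense();print('plate',wp(*s['position'][:2]))
plan(s,[*pw(-.115,-.036),.068],183.5,n=1)
f=arm.grab_frame('scene');crop(f,230,130,350,240,'c1.png',5.4)
f=arm.grab_frame('top');crop(f,200,140,340,290,'c1t.png',4)
```

```text
plate [-0.13060797 -0.0292957 ]
t 28.63 pos [0.4359 0.     0.1186] rpy [-179.9   -1.1 -178.1] F [-0.4 -0.1 -4.7] op 0.0448 n 1
[[-1.67, -0.62, 5.03]] [[-0.1, -1.1, -1.6]]
```

View pics/c1.png

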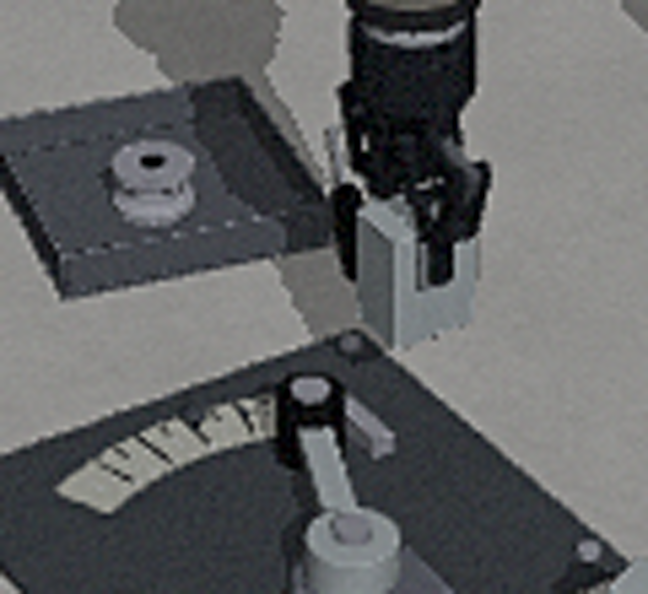

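View pics/c1t.png

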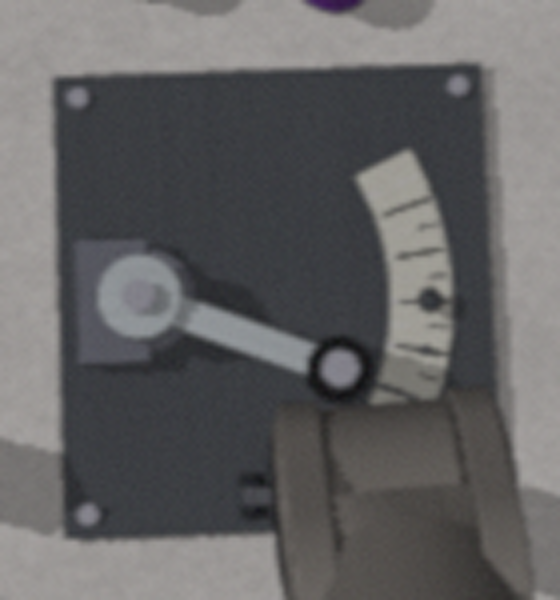

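>>> drive_tool --translation '[[-0.6,-0.4,0.6],[-0.5,-0.2,1.0],[-0.3,0,1.2],[-0.1,0,1.0],[0,0,0.6],[0,0,0.3],[0,0,0],[0,0,0]]' --twist '[[0,-0.6,-0.8],[0,-0.5,-0.8],[0,0,0],[0,0,0],[0,0,0],[0,0,0],[0,0,0],[0,0,0]]'

```text
time_s: 29.4
position: [0.4591, 0.0045, 0.0679]
eef_rot: [3.14, 0.01, -3.062]
ft_force: [0.1, 0.2, -5.2]
opening: 0.045
```

Run:
```python
from bench import arm
from h import *
s=arm.sense();print('plate',wp(*s['position'][:2]))
plan(s,[*pw(-.053,-.036),.068],183.5,n=1)
f=arm.grab_frame('scene');crop(f,250,150,350,240,'c2.png',6.5)
```

```text
plate [-0.10717085 -0.02631068]
t 29.4 pos [0.4591 0.0045 0.0679] rpy [ 179.9    0.6 -175.5] F [ 0.1  0.2 -5.2] op 0.045 n 1
[[-5.4, -1.06, 0.04]] [[0.1, 0.6, 1.0]]
```

View pics/c2.png

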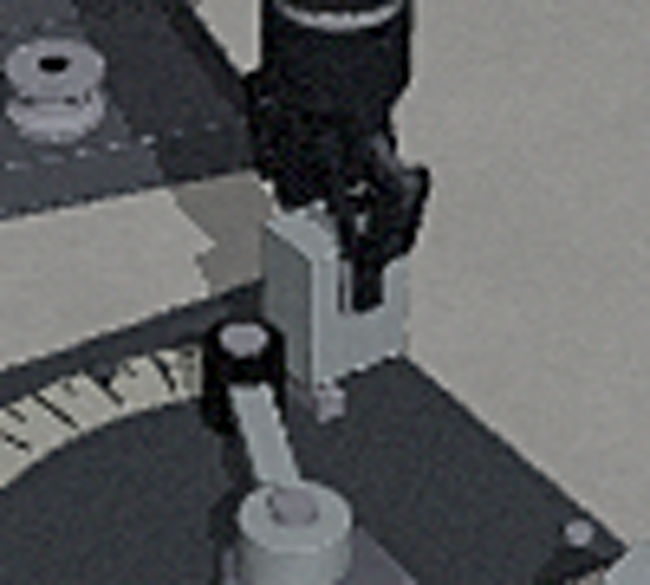

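>>> drive_tool --translation '[[-0.6,-0.5,0],[-0.9,-0.4,0],[-1.0,-0.2,0],[-1.0,0,0],[-1.0,0,0],[-1.0,0,0],[-0.9,0,0],[-0.6,0,0]]' --twist '[[0,0.3,0.5],[0,0,0.5],[0,-0.2,0],[0,-0.3,0],[0,-0.3,0],[0,-0.4,0],[0,-0.4,0],[0,-0.4,0]]'

```text
time_s: 30.12
position: [0.5121, -0.0127, 0.0652]
eef_rot: [-3.137, -0.006, -3.09]
ft_force: [-8.2, 2.4, -0.1]
opening: 0.0451
```

```bash
cat > look2.py <<'E'
import sys
from bench import arm
from h import *
s=arm.sense();print('plate',wp(*s['position'][:2]))
plan(s,[*pw(-.053,-.036),.068],183.5,n=1)
f=arm.grab_frame('scene');n=sys.argv[1]
crop(f,250,150,350,240,'z'+n,6.5)
crop(f,220,170,320,245,n,8)
exec(open('look.py').read().split("crop(f,220,170,320,245,n,8)")[1])
E
python3 look2.py c3.png
```

```text
plate [-0.05534933 -0.04669036]
t 30.12 pos [ 0.5121 -0.0127  0.0652] rpy [-179.8   -0.4 -177.1] F [-8.2  2.4 -0.1] op 0.0451 n 1
[[-0.22, 1.07, -0.28]] [[-0.2, -0.4, -0.6]]
ANGLE (np.float64(0.06533814260016597), np.float64(19.555760556351935), np.int64(1454))
```

View pics/zc3.png

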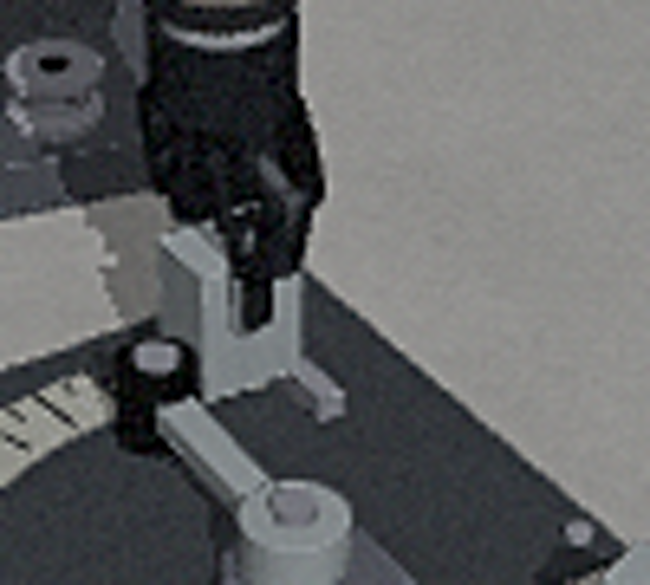

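>>> drive_tool --translation '[[-0.6,0.4,-0.1],[-0.6,0.4,-0.1],[-0.6,0.3,0],[-0.5,0.2,0],[-0.4,0.1,0],[-0.4,0,0],[-0.4,0,0],[-0.4,0,0]]' --twist '[[-0.1,-0.4,-0.3],[-0.1,-0.4,-0.3],[0,-0.4,0],[0,-0.4,0],[0,-0.4,0],[0,-0.4,0],[0,-0.4,0],[0,-0.4,0]]'

```text
time_s: 30.83
position: [0.5255, -0.01, 0.0612]
eef_rot: [-3.133, -0.01, -3.093]
ft_force: [-8.6, 0.7, -0.1]
opening: 0.0449
```

```bash
python3 look2.py c4.png
```

```text
plate [-0.04175777 -0.04483652]
t 30.83 pos [ 0.5255 -0.01    0.0612] rpy [-179.5   -0.6 -177.2] F [-8.6  0.7 -0.1] op 0.0449 n 1
[[1.14, 0.86, -0.68]] [[-0.5, -0.6, -0.7]]
ANGLE (np.float64(0.15293304270984226), np.float64(25.291910567742235), np.int64(1636))
```

View pics/zc4.png

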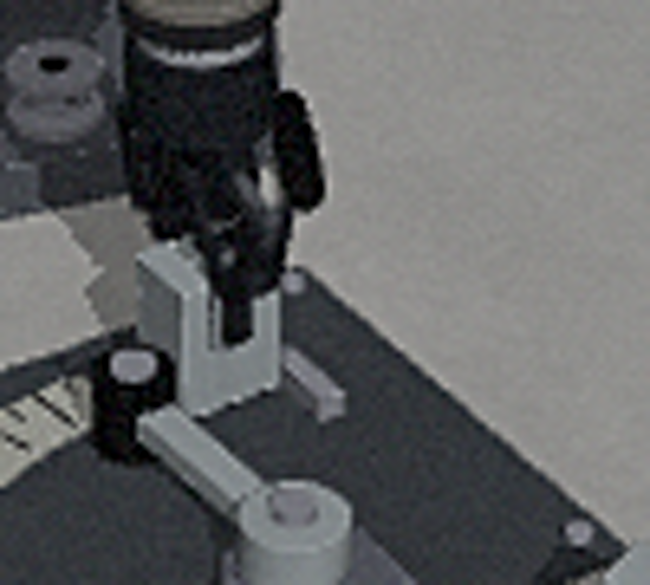

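>>> drive_tool --translation '[[-0.2,0.3,0.2],[-0.2,0.3,0.3],[-0.2,0.3,0.3],[-0.2,0.3,0.3],[-0.2,0.2,0.3],[-0.2,0.2,0.2],[-0.3,0.1,0.1],[-0.3,0,0]]' --twist '[[-0.2,-0.5,-0.3],[-0.2,-0.5,-0.3],[-0.1,-0.4,-0.2],[0,-0.4,0],[0,-0.4,0],[0,-0.4,0],[0,-0.4,0],[0,-0.4,0]]'

```text
time_s: 31.55
position: [0.5214, -0.0045, 0.0438]
eef_rot: [-3.135, -0.0, -3.093]
ft_force: [-8.3, 4.2, -5.8]
opening: 0.0448
```

```bash
python3 look2.py c5.png
```

```text
plate [-0.04559502 -0.03910863]
t 31.55 pos [ 0.5214 -0.0045  0.0438] rpy [-179.6   -0.  -177.2] F [-8.3  4.2 -5.8] op 0.0448 n 1
[[0.75, 0.29, -2.42]] [[-0.4, -0.0, -0.7]]
ANGLE (np.float64(0.0815216449622977), np.float64(23.580273242661743), np.int64(1519))
```

View pics/zc5.png

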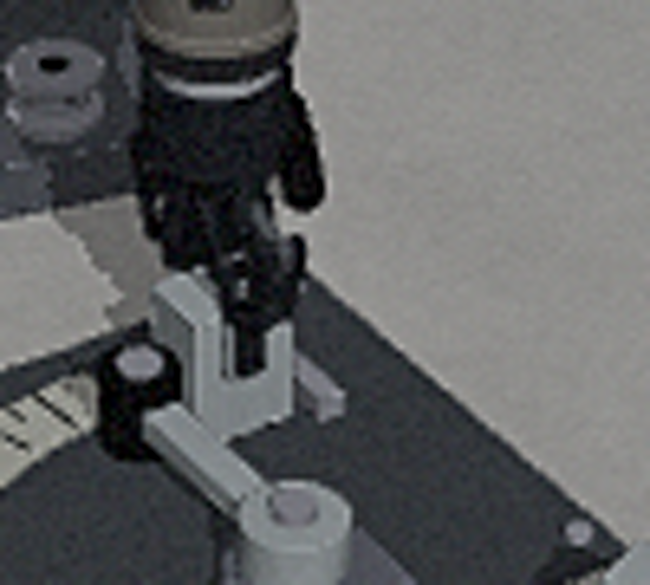

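>>> drive_tool --translation '[[-0.3,0,0.3],[-0.3,0,0.3],[-0.2,0,0.2],[-0.1,0.1,0.1],[-0.1,0.1,0.1],[0,0.1,0.1],[0,0,0.1],[0,0,0.1]]' --twist '[[-0.2,-0.2,-0.4],[-0.2,-0.2,-0.3],[0,-0.2,0],[0,-0.2,0],[0,-0.2,0],[0,-0.2,0],[0,-0.2,0],[0,-0.2,0]]'

```text
time_s: 32.27
position: [0.5211, -0.0048, 0.0437]
eef_rot: [3.138, 0.001, -3.088]
ft_force: [-6.1, 2.2, 6.6]
opening: 0.0449
```

```bash
python3 look2.py c6.png
```

```text
plate [-0.04591515 -0.03933229]
t 32.27 pos [ 0.5211 -0.0048  0.0437] rpy [ 1.798e+02  1.000e-01 -1.769e+02] F [-6.1  2.2  6.6] op 0.0449 n 1
[[0.71, 0.34, -2.43]] [[0.2, 0.1, -0.4]]
ANGLE (np.float64(0.09502215915986474), np.float64(23.558998005343536), np.int64(1521))
```

View pics/zc6.png

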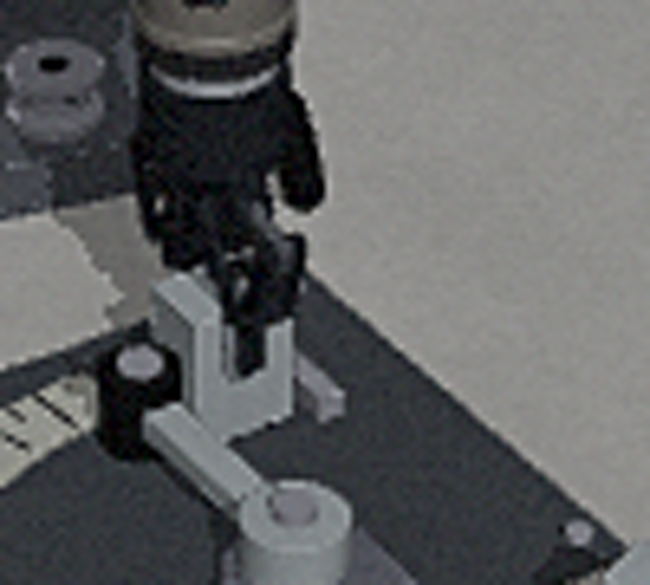

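>>> drive_tool --translation '[[0.2,0.1,0],[0.3,0.1,0],[0.3,0.1,0],[0.3,0,0],[0.3,0,0],[0.3,0,0],[0.3,0,0],[0.3,0,0]]' --twist '[[0,0,0],[0,0,0],[0,0,0],[0,0,0],[0,0,0],[0,0,0],[0,0,0],[0,0,0]]'

```text
time_s: 32.98
position: [0.5122, -0.0042, 0.0451]
eef_rot: [3.137, 0.026, -3.095]
ft_force: [5.5, 1.4, -14.9]
opening: 0.0449
```

```bash
python3 look2.py c7.png
```

```text
plate [-0.05472549 -0.03825189]
t 32.98 pos [ 0.5122 -0.0042  0.0451] rpy [ 179.8    1.5 -177.3] F [  5.5   1.4 -14.9] op 0.0449 n 1
[[-0.23, 0.24, -2.29]] [[0.2, 1.5, -0.8]]
ANGLE (np.float64(0.08767604980691193), np.float64(20.303980933282453), np.int64(1535))
```

View pics/zc7.png

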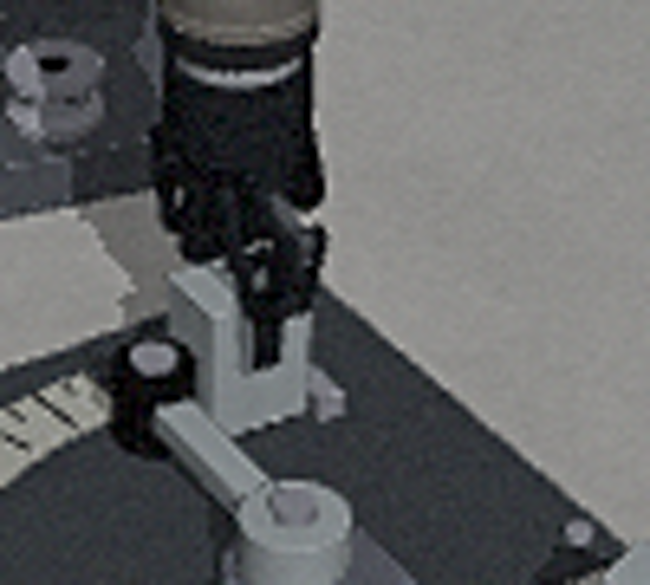

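>>> drive_tool --translation '[[0,0,0.1],[0,0,0.2],[0,0,0.2],[0,0,0.1],[0,0,0.1],[0,0,0.1],[0,0,0],[0,0,0]]' --twist '[[0,0.6,0],[0,0.6,0],[0,0.5,0],[0,0.3,0],[0,0.2,0],[0,0.2,0],[0,0,0],[0,0,0]]'

```text
time_s: 33.7
position: [0.5134, -0.0044, 0.0443]
eef_rot: [3.135, -0.024, -3.097]
ft_force: [-2.1, 0.9, -6.8]
opening: 0.0452
```

```bash
python3 look2.py c8.png
```

```text
plate [-0.05350041 -0.03845909]
t 33.7 pos [ 0.5134 -0.0044  0.0443] rpy [ 179.6   -1.4 -177.4] F [-2.1  0.9 -6.8] op 0.0452 n 1
[[0.01, 0.26, -2.37]] [[0.4, -1.4, -0.9]]
ANGLE (np.float64(0.026823591028981686), np.float64(20.61838786599087), np.int64(1574))
```

>>> drive_tool --translation '[[0.1,0,0.2],[0.1,0,0.2],[0,0,0.1],[0,0,0.1],[0,0,0],[0,0,0],[0,0,0],[0,0,0]]' --twist '[[0,-0.6,0],[0,-0.5,0],[0,-0.1,0],[0,0,0],[0,0,0],[0,0,0],[0,0,0],[0,0,0]]'

```text
time_s: 34.42
position: [0.5129, -0.0044, 0.0438]
eef_rot: [3.134, -0.0, -3.098]
ft_force: [-2.9, 1.3, -1.6]
opening: 0.045
```

```bash
python3 look2.py c9.png
```

```text
plate [-0.05406155 -0.03845553]
t 34.42 pos [ 0.5129 -0.0044  0.0438] rpy [ 179.6   -0.  -177.5] F [-2.9  1.3 -1.6] op 0.045 n 1
[[-0.1, 0.27, -2.41]] [[0.4, -0.0, -1.0]]
ANGLE (np.float64(0.1716748876857265), np.float64(20.27682347631955), np.int64(1526))
```

>>> drive_tool --translation '[[0,0,0],[0,0,0],[0,0,0],[0,0,0],[0,0,0],[0,0,0],[0,0,0],[0,0,0]]' --twist '[[0,0,0],[0,0,0],[0,0,0],[0,0,0],[0,0,0],[0,0,0],[0,0,0],[0,0,0]]' --hand 1

```text
time_s: 35.13
position: [0.519, -0.0054, 0.0463]
eef_rot: [3.135, 0.011, -3.099]
ft_force: [-0.0, 1.0, -0.2]
opening: 0.0854
```

```bash
python3 look2.py c10.png
```

```text
plate [-0.04796425 -0.03988238]
t 35.13 pos [ 0.519  -0.0054  0.0463] rpy [ 179.6    0.6 -177.6] F [-0.   1.  -0.2] op 0.0854 n 1
[[0.49, 0.39, -2.18]] [[0.4, 0.6, -1.1]]
ANGLE (np.float64(0.14601645328840002), np.float64(20.290911781293545), np.int64(1534))
```

View pics/zc10.png

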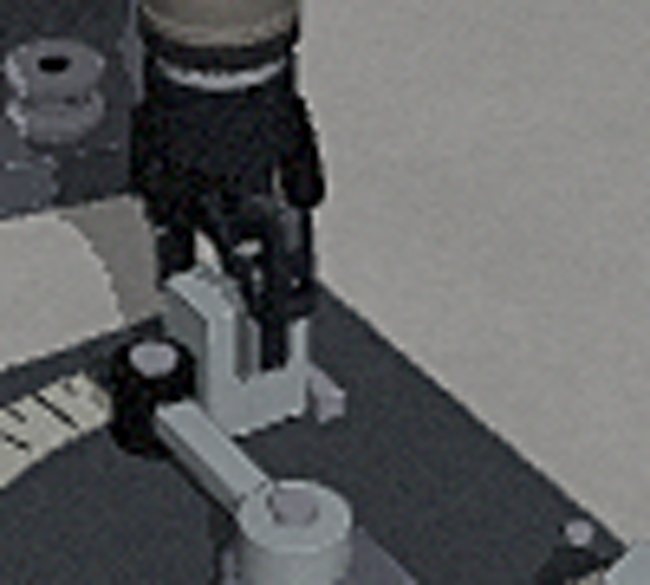

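Released; the block stays put. I'll lift straight up and away.

>>> drive_tool --translation '[[0,0,-0.5],[0,0,-1.0],[0,0,-1.5],[0,0,-2],[0,0,-2.5],[0,0,-2.5],[0,0,-2.5],[0,0,-2]]' --twist '[[0,0,0],[0,0,0],[0,0,0],[0,0,0],[0,0,0],[0,0,0],[0,0,0],[0,0,0]]'

```text
time_s: 35.85
position: [0.5135, -0.0069, 0.1976]
eef_rot: [3.136, 0.002, -3.099]
ft_force: [-0.0, -0.8, 0.1]
opening: 0.0856
```

>>> drive_tool --translation '[[0,-1,0],[0,-3,0],[0,-3.5,0],[0,-3.5,0],[0,-3.5,0],[0,-3,0],[0,-1,0],[0,0,0]]' --twist '[[0,0,0],[0,0,0],[0,0,0],[0,0,0],[0,0,0],[0,0,0],[0,0,0],[0,0,0]]'

```text
time_s: 36.52
position: [0.5244, -0.199, 0.207]
eef_rot: [3.135, 0.018, -3.093]
ft_force: [-0.8, -0.2, -0.5]
opening: 0.0856
```

```bash
python3 look2.py c11.png
python3 - <<'E'
from bench import arm
from h import *
f=arm.grab_frame('top');crop(f,200,140,340,290,'c11t.png',4)
crop(f,60,90,520,330,'c11f.png',1.7)
E
```

```text
plate [-0.05453104 -0.23342978]
t 36.52 pos [ 0.5244 -0.199   0.207 ] rpy [ 179.6    1.  -177.2] F [-0.8 -0.2 -0.5] op 0.0856 n 1
[[0.35, 19.66, 14.02]] [[0.4, 1.0, -0.7]]
ANGLE (np.float64(0.148923082116954), np.float64(20.27639415321742), np.int64(1509))
```

View pics/c11t.png

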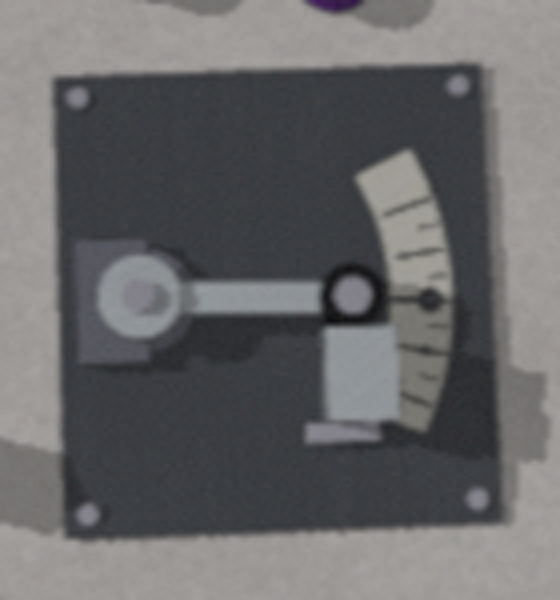

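View pics/zc11.png

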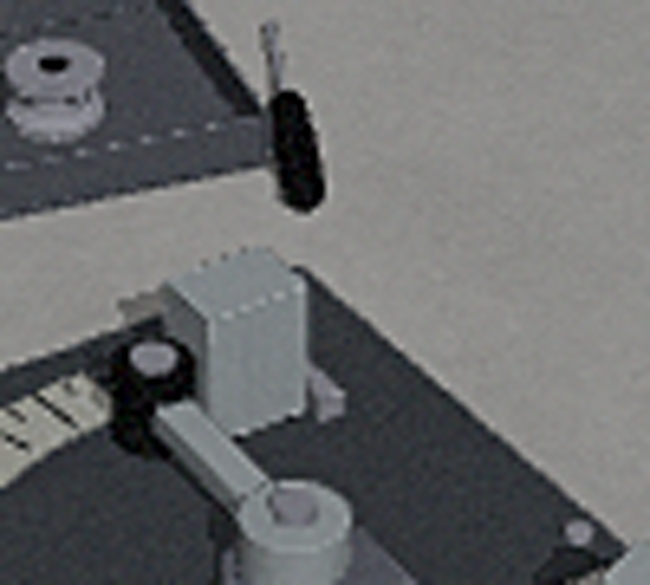

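View pics/c11f.png

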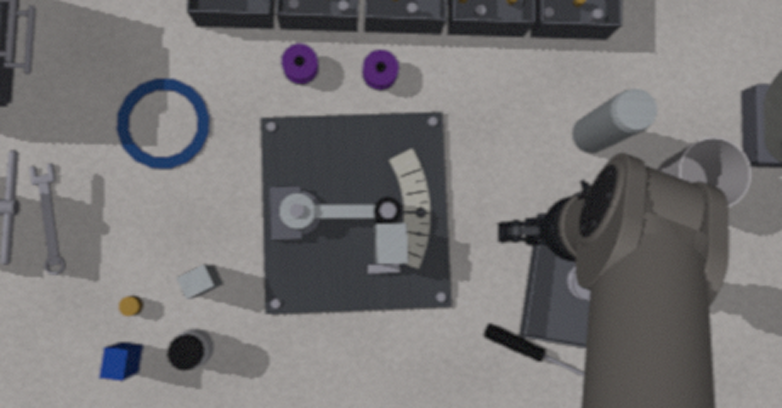

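Run:
```python
from h import *
import pickle
f=pickle.load(open('f0.pkl','rb'))['top']
C=np.array([unproj(f,u/4+200,v/4+140,.09) for u,v in((323,328),(393,323),(398,418),(326,420))])
P=np.array([wp(*c[:2]) for c in C]);print(P.round(4));print((P.mean(0)-[-.0868,-.032]).round(4))
# unbiased check: lug centre & roller cap rest in same frame
for u,v,z,n in((343,433,.026,'lugtop'),(352,295,.066,'cap')): print(n,wp(*unproj(f,u/4+200,v/4+140,z)[:2]))
```

```text
[[-0.0269 -0.0185]
 [-0.0253 -0.0634]
 [-0.086  -0.0641]
 [-0.0855 -0.0182]]
[ 0.0309 -0.009 ]
lugtop [-0.09430567 -0.0316961 ]
cap [-0.00444395 -0.03919688]
```

Run:
```python
from bench import arm
print(arm.job_done())
```

```text
the job is handed in; nothing more can be done
None
```

The tensioner is set up for belt fitting and I handed the job in after about 37 s of the 72 s allowed; no verdict comes back.

1. **Pulley:** The first grasp closed above the pulley because the fingertips stood about 20 mm higher than the text says. After correcting the height from the camera I gripped it. It lies flat in the grey tray, about 10 mm from the centre.
2. **Spring test:** I pushed the arm a little past the mark first (44.9°) and eased it back. I then held it for about 1.4 s at 39.3° to 41.3°, measured from the roller cap, so the pointer was within about 4.5 mm of the 40° mark. I let it return slowly to 0.0°. I did not read the arm's speed directly, but the tool led it back at well under 1 rad/s.
3. **Setting block:** The domed index pin stands on the 20° mark and the flat rivet on the 10° mark, so I used the 60 mm block.

**Last checks:**
- **Block:** It stands upright against the lug. Its centre is 30.9 mm from the lug face, against 30 mm ideal. It is 9 mm off the lug's middle in y, where 25 mm is allowed.
- **Pointer:** The arm reads 20.3° in two pictures 1.4 s apart, which puts the pointer about 1 mm from the pin.
- **Robot and bench:** The robot is clear of everything. By eye in the final pictures the other bench things, the purple pulleys, the blue block and the short block look unmoved; I did not measure this. The beaker and the tray were partly hidden by the arm in the last top view.

No final check failed.

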